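# Close the spice dabba and take off its outer lid

### The arm

A 6-joint arm with a two-finger parallel gripper is mounted at the origin on the work surface. World frame = base frame: x ahead of the robot, y to its left, z up, the work surface at z = 0. Lengths are in m, angles in rad, forces in N, time in s.
With the tool pointing down it reaches from about 0.225 to 0.875 m from the base axis. Payload 3.4 kg.
Tool frame: the origin (TCP) lies on the centre line of the jaws, within the pads' length; the fingertips stand 19 mm ahead of it and the grasp point (between the pads) is the TCP; z points along the fingers, y is the direction in which the jaws open and shut (so a half turn about z gives the same grasp; the last joint's range is limited). The gripper opens to 85 mm and grips with 20 to 120 N. Pads are 22 mm wide; open, the fingers measure 114 mm over their backs; the gripper's body (76 mm by 85 mm) begins 54 mm behind the grasp point. The pads swing forward as they close: fully open they stand 13 mm farther back than shut.
Start: joints at [-1.326, 0.276, 1.505, -0, 1.361, -0.121], TCP at [0.206, -0.537, 0.25] pointing down, gripper open.
Joint ranges: [-2.89, 2.89], [-0.75, 2.08], [0.22, 2.7], [-1.18, 4.32], [0.11, 2.71], [-2.7, 2.7]. Speed limits (rad/s): [2.57, 2.57, 3.14, 3.14, 3.14, 3.14].

### API

Orientations are given as a unit quaternion [w, x, y, z].
In Python, from rig import monitor, eyes, manip, models gives the robot as it stands.
- The arm moves only by the tool send_rows, never from a script. Its argument "deltas" is a list of rows, each an object with "dp": the shift along the world's x, y, z each as a share of 0.12 m, from -1 to 1, a list of three; "rotation": the turn, a rotation vector about the world's x, y, z each as a share of 0.5 rad, from -1 to 1, a list of three. In form: [{"dp": [dx, dy, dz], "rotation": [rx, ry, rz]}, ...]. A call has 1 to 12 rows; each row is the pose to reach, as a shift and turn from the pose commanded when the call began; what a row does not reach only later rows make up. A row lasts 1/12 s, in which the tool goes at most 41.7 mm and 7.16 degrees, less where a joint would pass 70% of its speed; a pose out of reach is approached as far as the arm can. A call with a number of a shift or a turn outside -1 to 1 is refused whole. A call with a gripper value outside its range is refused whole. "fingers" is the closure, from -1 (fully open) to 1 (shut), set as the call begins (left out, the last holds). The fingers move at their own pace and stop on an object; "grip_force" is the grip in N (left out, the last holds). Time passes only in rows, so rows that repeat a pose let the fingers close. It gives the time, the measured TCP pose, the force and the opening at its end, in the units of the state.
- monitor.get_state(): the state, without advancing time (a new reading comes with each control period).
- eyes.get_image(name): name is "scene" or "top" or "wrist"; returns a dict with "color" (384x512x3 uint8, red, green, blue), "depth" (384x512 float32, m along the optical axis (not along the pixel's ray), 0 where there is no reading), "mtx" (3x3 intrinsics, pixels), "rvec" (rotation vector, rad) and "tvec" (3), from world to camera coordinates, as OpenCV has them. Camera axes: x right, y down, z forward; pixel columns grow to the right and rows downward; lengths in m; the calibration is good to about 2 mm. The wrist camera is an equidistant fisheye: a pixel r from the principal point sees the ray r / f radians off the axis. A picture is of the moment at which its call begins.
- manip.sign_off(): hands the job in, once; it reports no verdict.
Trained networks look in a picture, given as the dict that the camera call returned (one of the last four; its "shot" number tells which), for a name from the list of things; names that differ only in an ending like _2 or _b are one class to them, and where a whole thing is asked for, a point or a joint stands for the part that bears it (a point fixed in the world has none). Each returns a list of dicts, best first, with "score" (0 to 1); they miss things now and then, are a little off and sometimes report something else, mostly with a low value. They report only what shows in the picture. A call takes as long as a camera call. They do not tell look-alikes from the thing itself.
- models.find_in(name, picture): "box" ([left, top, right, bottom] in pixels, round what is visible of it).
The state is a dict: "clock": time; "qpos": joint angles; "qd": joint speeds; "effort": joint torques, N m; "position": TCP position; "ee_rot": TCP orientation; "contact_force": force on the tool from outside, world axes, zero at the start; "moment": the same for the moment, N m; "width": finger opening in m.
Only numpy, scipy, OpenCV 4.12 (cv2) and the standard library are available. Lean on these libraries where they do the work, as an engineer would, in place of code of your own. Each camera call takes 0.05 s, during which the arm holds its last target.

### The job

Lay the steel leveller flat in the long middle channel of the open dabba, then pick up the nested lids together by the inner lid's stem and set them down (not dropped) on the dabba so that the inner lid is fully seated, and let go of the stem. Then take the outer lid by its collar and lift it off alone, leaving the inner lid seated and undisturbed and the dabba and everything else standing where they are. Finish while still holding the outer lid, level and still, with its rim at least 5 cm above the tip of the stem: do not put it down or let go.

Things in the scene. Friction and masses are not known exactly. Their poses are not given: they have to be found in the camera images.
- dabba: Open round steel spice tin, loose, upright on the counter left or right, 170 mm wide, 60 mm tall, wall 3 mm, 1.2 kg. Origin: underside centre. Inner floor z = 4 mm, rim z = 60 mm. Two floor partitions along its own x at y = -18 and +18 mm (tops at z = 16 mm) leave a middle channel 34 mm wide, 150 mm long; one cross partition of the same height splits each side space. Starts without lids.
- leveller: Flat steel leveller (small spatula, 80 g) lying on the counter: 4 mm thick, 136 mm long along its x; round-ended blade 26 mm wide at +x, tail 18 mm wide at -x. An upright grip stands on its middle, 44 mm along x, 10 mm thick along y, top at z = 38 mm: pinch it across y. Origin: centre of the underside, right below the grip. Either end may point either way in the channel.
- inner_lid: Inner lid, steel, 0.22 kg, starts on the counter under the outer lid. Origin: underside centre; z up. Tapered plug 157 mm wide, z = 0 to 6 mm; flange 172 mm wide, z = 6 to 12; round stem 16 mm wide on its axis, z = 12 to 70, its top 28 mm out of the outer lid's collar. Seated: flange on the dabba's rim, origin 54 mm above the dabba's; plug play 3.5 mm all round. Lifted, it carries the outer lid.
- outer_lid: Outer lid, clear acrylic, 0.16 kg, lying loose on the inner lid's flange (2.5 mm play). Origin: centre of its lower rim, 7 mm above the inner lid's origin when nested; z up. Skirt 185 mm wide, z = 0 to 5 mm; plate z = 5 to 9; in its middle a black round collar, 44 mm outside, 34 mm inside diameter, z = 9 to 35, round the inner lid's stem, which passes through freely.
- scoop: Blue silicone scoop lying on the counter, about 145 mm long, 26 mm high. Origin: underside, near its middle. A bystander, to be left alone.
- tong: Steel tong lying on the counter, 200 mm long, 9 mm high. Origin: underside, near its middle. A bystander, to be left alone.
- salt_pig: White ceramic salt pig, 110 mm wide, 115 mm tall. Origin: underside centre. A bystander, to be left alone.
- jar: Glass jar with steel cap, 60 mm wide, 85 mm tall. Origin: underside centre. A bystander, to be left alone.
- katori: Small steel bowl, 76 mm wide, 34 mm tall. Origin: underside centre. A bystander, to be left alone.
- pepper_jar: Amber glass jar, 48 mm wide, 75 mm tall. Origin: underside centre. A bystander, to be left alone.
- cup: White mug, 76 mm wide, 80 mm tall. Origin: underside centre. A bystander, to be left alone.
There are look-alikes about, which are no part of the job. What is shaped like the outer_lid but orange is not meant.

How it is judged:
By the outcome, as a careful person would: the job done as asked, in the order asked, and still so for the second after the job is handed in, while the arm keeps its last pose, push and grip.
It also fails if it takes over 64 s, if anything falls off the work surface, if the arm or the gripper's body presses on something with over 40 N, if the wrist force passes 120 N, or if a joint passes its speed limit or range.

## Working session

There is one attempt and no reset: what is moved stays moved. The work goes in short steps, Python scripts to look and compute and a tool call to move; the robot and the scene stay as the last step left them, time stands still between calls to the robot, and variables do not carry over. Pictures are saved under pics/ and viewed, and the job is handed in when it is done.

Besides the shell and the picture viewer there is one more tool, called after "Request:" as name(argument=value, ...) on one line, values as JSON. send_rows: Moves the arm, as the interface text tells. Its arguments: {"type":"object","properties":{"deltas":{"type":"array","items":{"type":"object","properties":{"dp":{"type":"array","items":{"type":"number"}},"rotation":{"type":"array","items":{"type":"number"}}}}},"fingers":{"type":"number"},"grip_force":{"type":"number"}},"required":["deltas"]}

```bash
ls; mkdir -p pics
cat > h.py <<'E'
import numpy as np, cv2
from rig import monitor, eyes, manip, models
def save(p,n,s=1.5): 
    c=cv2.cvtColor(p['color'],cv2.COLOR_RGB2BGR); cv2.imwrite('pics/'+n,cv2.resize(c,None,fx=s,fy=s))
def cam(p):
    R=cv2.Rodrigues(np.array(p['rvec'],float))[0]; t=np.array(p['tvec'],float).ravel(); return R,t,np.array(p['mtx'],float)
def cloud(p):
    R,t,K=cam(p); d=p['depth']; v,u=np.mgrid[:d.shape[0],:d.shape[1]]
    X=np.stack([(u-K[0,2])/K[0,0]*d,(v-K[1,2])/K[1,1]*d,d],-1)
    W=(X-t)@R; W[d==0]=np.nan; return W
def onz(p,u,v,z):
    R,t,K=cam(p); r=R.T@np.array([(u-K[0,2])/K[0,0],(v-K[1,2])/K[1,1],1]); c=-R.T@t
    return c+r*(z-c[2])/r[2]
def proj(p,X):
    R,t,K=cam(p); x=(np.atleast_2d(X)@R.T+t)@K.T; return x[:,:2]/x[:,2:]
E
python3 - <<'E'
from h import *
s=monitor.get_state(); print(s)
import pickle
for n in ['top','scene','wrist']:
    p=eyes.get_image(n); save(p,n+'0.png'); pickle.dump(p,open(n+'0.pkl','wb'))
    print(n,p['mtx'].tolist(),np.ravel(p['rvec']),np.ravel(p['tvec']))
    if n!='wrist':
        for k in ['dabba','leveller','inner_lid','outer_lid','scoop','tong','salt_pig','jar','katori','pepper_jar','cup']:
            print(k,[(np.round(r['box']).tolist(),round(r['score'],2)) for r in models.find_in(k,p)])
E
```

```text
pics
{'clock': 0.0, 'qpos': array([-1.32597530e+00,  2.76620128e-01,  1.50612334e+00,  1.99282972e-06,
        1.36070994e+00, -1.21011004e-01]), 'qd': array([ 0.00115571, -0.00115954,  0.00115209,  0.00075678, -0.00091573,
       -0.00014245]), 'effort': array([-3.06689772e-04, -4.16777158e+01, -2.45808131e+01, -1.02371271e-04,
        1.09027867e-02,  5.82860949e-06]), 'position': array([ 0.20556277, -0.53647544,  0.24942925]), 'ee_rot': array([-9.28658243e-04,  9.83317070e-01,  1.81897427e-01, -5.65859656e-05]), 'contact_force': array([ 0.35622415,  0.83096729, -0.2636412 ]), 'moment': array([ 0.03762864, -0.02927719,  0.02354141]), 'width': 0.08545603674022939}
top [[489.4406793741527, 0.0, 247.55767518732063], [0.0, 489.4406793741527, 195.4950514017651], [0.0, 0.0, 1.0]] [ 2.15672619 -2.17685053  0.13153697] [-0.01424976  0.48252303  1.539321  ]
dabba [([146.0, 127.0, 202.0, 185.0], 0.88)]
leveller [([239.0, 166.0, 252.0, 203.0], 0.82)]
inner_lid []
outer_lid [([288.0, 138.0, 341.0, 195.0], 0.77), ([141.0, 209.0, 197.0, 267.0], 0.67), ([332.0, 265.0, 369.0, 322.0], 0.57), ([296.
[... 838 characters left out ...]
id [([165.0, 78.0, 224.0, 123.0], 0.94), ([319.0, 154.0, 383.0, 205.0], 0.76), ([142.0, 178.0, 205.0, 241.0], 0.57)]
scoop [([280.0, 163.0, 302.0, 214.0], 0.87)]
tong [([153.0, 123.0, 221.0, 148.0], 0.61)]
salt_pig [([267.0, 288.0, 323.0, 344.0], 0.91), ([244.0, 194.0, 272.0, 234.0], 0.38)]
jar [([166.0, 273.0, 200.0, 309.0], 0.58)]
katori [([216.0, 279.0, 250.0, 311.0], 0.74), ([271.0, 291.0, 323.0, 346.0], 0.58)]
pepper_jar [([424.0, 204.0, 450.0, 233.0], 0.73)]
cup [([90.0, 136.0, 124.0, 177.0], 0.58)]
wrist [[297.3186396354542, 0.0, 256.9915779102812], [0.0, 297.3186396354542, 187.8898133091694], [0.0, 0.0, 1.0]] [-2.39136276  1.64667679  0.23140558] [-0.5744983  -0.03518513  0.37959746]
```

View pics/top0.png

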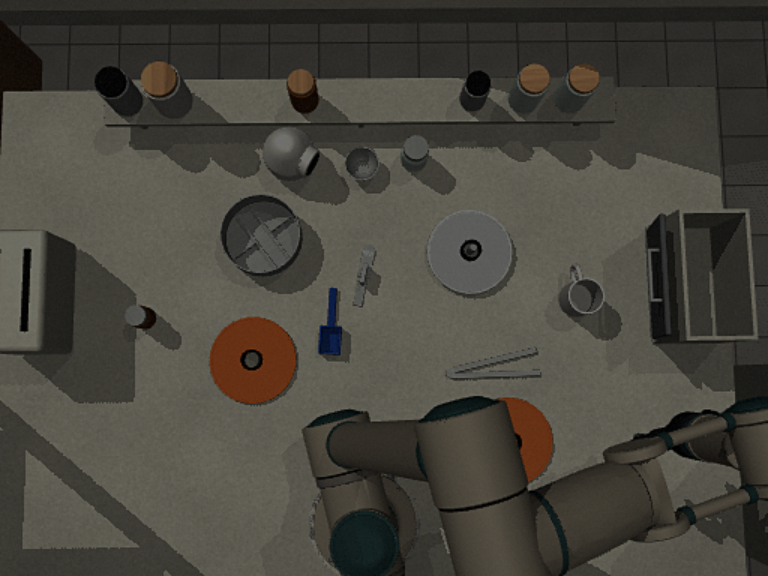

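View pics/scene0.png

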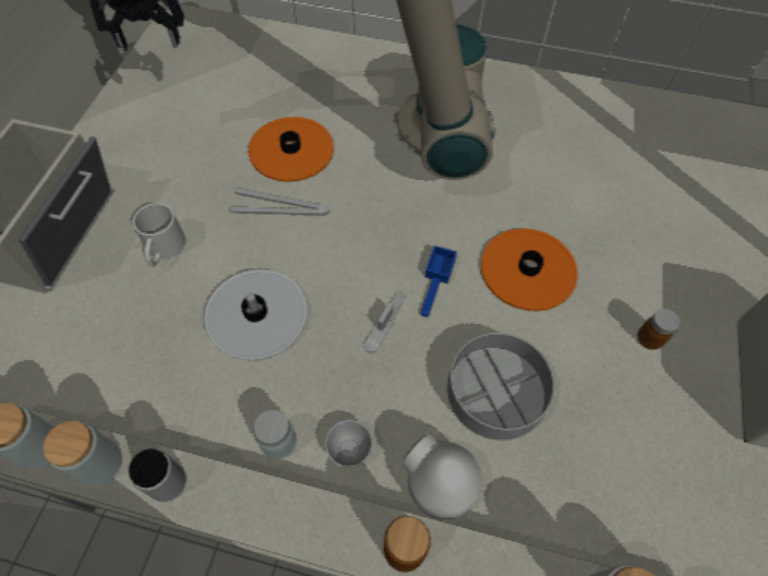

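View pics/wrist0.png

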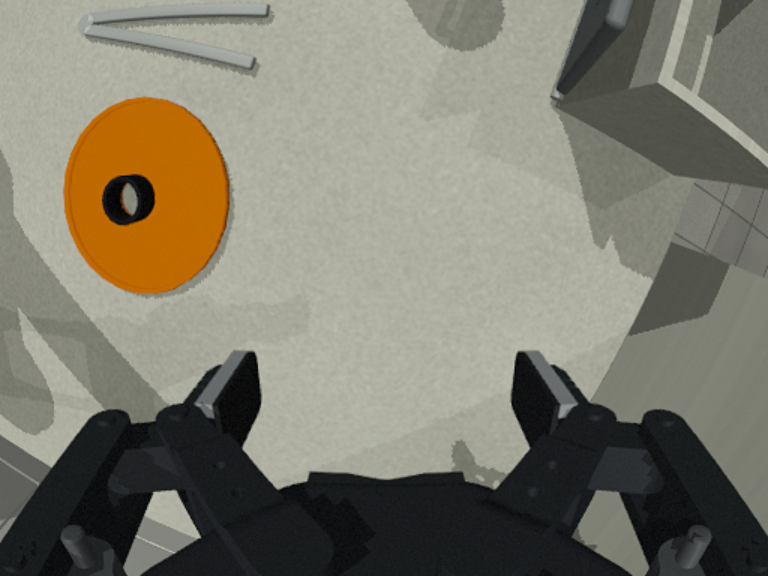

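Run:
```python
from h import *
import pickle
for n,bs in [('top',[(140,120,210,190),(230,155,262,210),(283,133,346,200)]),('scene',[(290,215,375,298),(238,188,280,238),(130,170,210,245)])]:
    p=pickle.load(open(n+'0.pkl','rb')); c=cv2.cvtColor(p['color'],cv2.COLOR_RGB2BGR)
    ims=[]
    for b in bs:
        ims.append(cv2.resize(c[b[1]:b[3],b[0]:b[2]],(260,int(260*(b[3]-b[1])/(b[2]-b[0]))),interpolation=cv2.INTER_CUBIC)[:420])
    H=max(i.shape[0] for i in ims); cv2.imwrite('pics/crop_'+n+'.png',np.hstack([np.pad(i,((0,H-i.shape[0]),(0,0),(0,0))) for i in ims]))
    W=cloud(p)
    # dabba rim points
    def reg(b): return W[b[1]:b[3],b[0]:b[2]].reshape(-1,3)
    d=reg(bs[0]); r=d[(d[:,2]>0.05)&(d[:,2]<0.075)]
    def circ(P):
        A=np.c_[2*P[:,:2],np.ones(len(P))]; s=np.linalg.lstsq(A,(P[:,:2]**2).sum(1),rcond=None)[0]; return s[:2],np.sqrt(s[2]+s[0]**2+s[1]**2)
    print(n,'dabba',circ(r),len(r), 'z hist',np.histogram(d[:,2],np.arange(-.01,.09,.005))[0])
    l=reg(bs[1]); g=l[(l[:,2]>0.025)&(l[:,2]<.05)]; print('grip',np.nanmean(g,0),len(g))
    f=l[(l[:,2]>0.0025)&(l[:,2]<.05)]
    if len(g)>3: print('ang grip',np.linalg.svd(g[:,:2]-g[:,:2].mean(0))[2][0],'all',f.mean(0),np.linalg.svd(f[:,:2]-f[:,:2].mean(0))[2][0])
    o=reg(bs[2]); print('lid z',np.histogram(o[:,2],np.arange(-.01,.09,.005))[0])
    s=o[(o[:,2]>0.055)&(o[:,2]<.09)]; print('stem',np.nanmean(s,0),len(s),s[:,2].max() if len(s) else 0)
    k=o[(o[:,2]>0.035)&(o[:,2]<.05)]; print('collar',np.nanmean(k,0),len(k))
    q=o[(o[:,2]>0.01)&(o[:,2]<.02)]; print('plate',np.nanmean(q,0),len(q), (q.max(0)+q.min(0))/2,q.max(0)-q.min(0))
    print('counter z',np.nanmedian(l[np.abs(l[:,2])<.01,2]))
```

```text
top dabba (array([0.60887903, 0.21598548]), np.float64(0.08300703915547597)) 228 z hist [ 215 1226 1858  845  170   80   56   43   34   44   36   44   40   96
   79   13    0    0    0]
grip [ 0.52650975 -0.00149326  0.03702367] 45
ang grip [-0.97966692  0.20063082] all [ 0.53193452 -0.01178244  0.00766552] [-0.99933783  0.03638556]
lid z [ 182  744  654  266  855 1106  268   23   12   23   37    7    1    2
    4   11    7    0    0]
stem [ 0.5734304  -0.23133076  0.06707391] 24 0.07435162122410394
collar [ 0.57392416 -0.23193808  0.04140024] 67
plate [ 0.57277525 -0.23147147  0.01534631] 1961 [ 0.57998099 -0.23775131  0.01499835] [0.21313477 0.19398116 0.00999187]
counter z 0.0004280761568921667
scene dabba (array([0.61416703, 0.21298062]), np.float64(0.08522707976033714)) 498 z hist [   1  716 3220 1420  196  249  101  120  105  117  102  131  103  194
  189    8    4   12    4]
grip [ 0.52879296 -0.0013789   0.03659283] 74
ang grip [ 0.9714902  -0.23707972] all [0.52441349 0.0007721  0.00790367] [0.99969245 0.02479913]
lid z [   0  750 1959   50  442 2419  151   23   32   32   63   14    6    5
    4   19   13    0    0]
stem [ 0.57551125 -0.23045559  0.06744805] 41 0.0732916025269864
collar [ 0.57721502 -0.22924015  0.04157665] 109
plate [ 0.57885426 -0.22969926  0.01674821] 2861 [ 0.57341379 -0.23204532  0.01503828] [0.18559199 0.18451473 0.00988976]
counter z 0.0015351269166729428
```

View pics/crop_top.png

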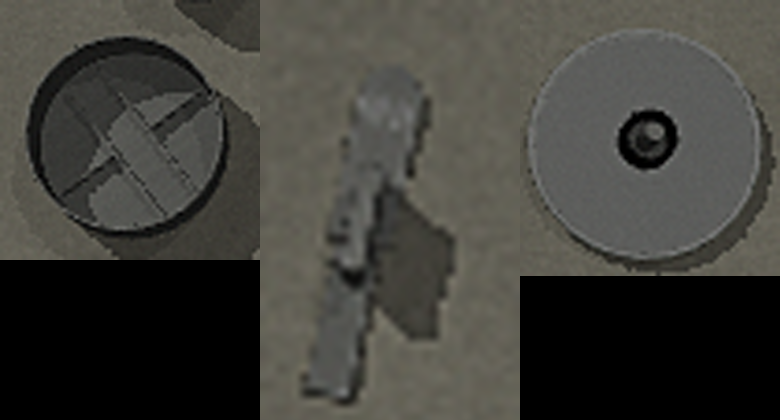

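View pics/crop_scene.png

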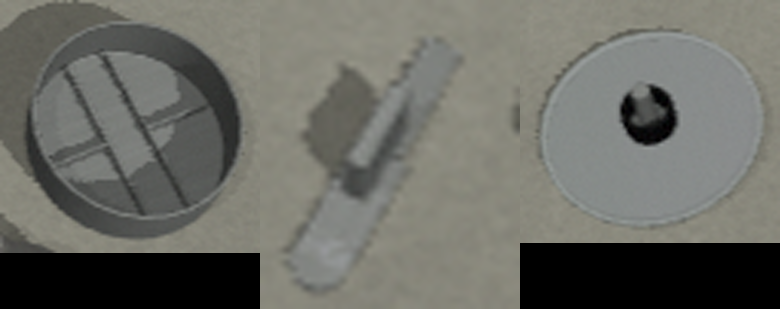

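Request:
send_rows(deltas=[{"dp": [0.2,0.3,0],"rotation": [0,0,-0.2]},{"dp": [0.4,0.6,0.05],"rotation": [0,0,-0.4]},{"dp": [0.65,1,0.1],"rotation": [0,0,-0.4]},{"dp": [0.65,1,0.1],"rotation": [0,0,-0.4]}])

```text
clock: 1.58
position: [0.2853, -0.413, 0.2629]
ee_rot: [-0.001, 0.997, 0.083, 0.001]
contact_force: [-0.2, 0.2, -0.1]
width: 0.0852
```

Request:
send_rows(deltas=[{"dp": [0.2,0.3,0],"rotation": [0,0,-0.2]},{"dp": [0.4,0.6,0],"rotation": [0,0,-0.4]},{"dp": [0.65,1,0],"rotation": [0,0,-0.4]},{"dp": [0.65,1,0],"rotation": [0,0,-0.4]}])

```text
clock: 1.92
position: [0.3632, -0.2928, 0.2626]
ee_rot: [-0.001, 1.0, -0.016, 0.001]
contact_force: [-0.2, -0.7, -0.1]
width: 0.0854
```

Request:
send_rows(deltas=[{"dp": [0.2,0.3,0],"rotation": [0,0,-0.2]},{"dp": [0.4,0.6,0],"rotation": [0,0,-0.4]},{"dp": [0.65,1,0],"rotation": [0,0,-0.4]},{"dp": [0.65,1,0],"rotation": [0,0,-0.4]}])

```text
clock: 2.25
position: [0.4413, -0.1734, 0.2626]
ee_rot: [-0.001, 0.993, -0.116, 0.001]
contact_force: [0.7, -0.1, -0.3]
width: 0.0851
```

Request:
send_rows(deltas=[{"dp": [0.2,0.3,0],"rotation": [0,0,0]},{"dp": [0.4,0.6,0],"rotation": [0,0,0]},{"dp": [0.6,1,0],"rotation": [0,0,0]},{"dp": [0.6,1,0],"rotation": [0,0,0]}])

```text
clock: 2.58
position: [0.5137, -0.0525, 0.2624]
ee_rot: [-0.001, 0.993, -0.115, 0.001]
contact_force: [0.6, -0.6, 0.7]
width: 0.0857
```

Run:
```python
from h import *
import pickle
p=eyes.get_image('wrist'); save(p,'wrist1.png'); pickle.dump(p,open('wrist1.pkl','wb'))
s=monitor.get_state(); print(s['clock'],s['position'],s['ee_rot'],s['contact_force'])
R,t,K=cam(p); print(-R.T@t, R)
```

```text
2.6333 [ 0.51405339 -0.05192848  0.26229535] [-1.84775984e-03  9.93410356e-01 -1.14594037e-01  8.09989952e-04] [0.64177362 1.67948469 0.38563177]
[ 0.58146793 -0.06841502  0.38653523] [[-0.22988679 -0.97321198 -0.00324287]
 [-0.93617418  0.2202249   0.27400531]
 [-0.26595108  0.06602609 -0.96172271]]
```

View pics/wrist1.png

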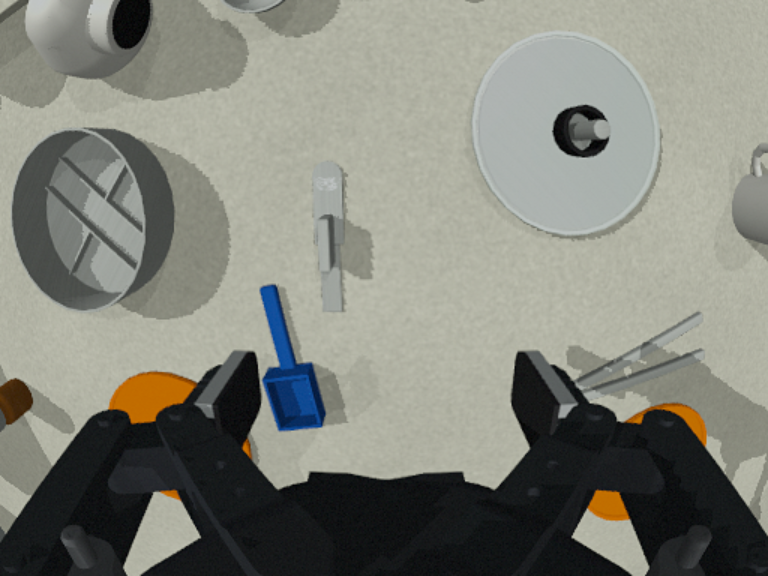

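```bash
cat >> h.py <<'E'
def fray(p,u,v):
    R,t,K=cam(p); x=(np.asarray(u,float)-K[0,2])/K[0,0]; y=(np.asarray(v,float)-K[1,2])/K[1,1]
    r=np.hypot(x,y)+1e-9; return np.stack([x/r*np.sin(r),y/r*np.sin(r),np.cos(r)],-1)
def fonz(p,u,v,z):
    R,t,K=cam(p); c=-R.T@t; d=fray(p,u,v)@R; return c+d*((z-c[2])/d[...,2])[...,None]
def fcloud(p):
    R,t,K=cam(p); d=p['depth']; v,u=np.mgrid[:d.shape[0],:d.shape[1]]; r=fray(p,u,v)
    X=r/r[...,2:]*d[...,None]; W=(X-t)@R; W[d==0]=np.nan; return W
def fproj(p,X):
    R,t,K=cam(p); x=np.atleast_2d(X)@R.T+t; th=np.arctan2(np.hypot(x[:,0],x[:,1]),x[:,2]); ph=np.arctan2(x[:,1],x[:,0])
    return np.c_[K[0,0]*th*np.cos(ph)+K[0,2],K[1,1]*th*np.sin(ph)+K[1,2]]
def circ(P):
    A=np.c_[2*P[:,:2],np.ones(len(P))]; s=np.linalg.lstsq(A,(P[:,:2]**2).sum(1),rcond=None)[0]; return s[:2],np.sqrt(s[2]+s[0]**2+s[1]**2)
def reg(W,b,z0,z1):
    P=W[b[1]:b[3],b[0]:b[2]].reshape(-1,3); return P[(P[:,2]>z0)&(P[:,2]<z1)]
E
python3 - <<'E'
from h import *
import pickle
p=pickle.load(open('wrist1.pkl','rb')); W=fcloud(p)
b=[5,80,120,210]; r=reg(W,b,.054,.068); c,R=circ(r); print('dabba',c,R,len(r)); 
g=reg(W,[205,100,240,215],.028,.05); print('grip',g.mean(0),len(g),np.linalg.svd(g[:,:2]-g[:,:2].mean(0))[2][0],(g.max(0)-g.min(0)))
# blade/tail ends pixel
for u,v in [(218,107),(222,207)]: print(fonz(p,u,v,.004))
s=reg(W,[365,65,412,110],.06,.09); print('stem',s.mean(0),len(s))
k=reg(W,[365,65,412,110],.036,.05); print('collar',circ(k),len(k))
o=reg(W,[310,15,445,160],.008,.024); print('plate',(o.max(0)+o.min(0))/2,o.max(0)-o.min(0),np.median(o[:,2]))
# partitions pixel guesses
im=cv2.cvtColor(p['color'],cv2.COLOR_RGB2BGR)[80:212,5:120]; cv2.imwrite('pics/dab1.png',cv2.resize(im,None,fx=4.5,fy=4.5,interpolation=cv2.INTER_CUBIC))
E
```

```text
dabba [0.60923468 0.2140796 ] 0.08297145788001768 1232
grip [ 0.52717289 -0.00384184  0.0374919 ] 331 [-0.97817472  0.20778405] [0.04263672 0.01721361 0.01178541]
[ 0.59174299 -0.01834836  0.004     ]
[0.46014732 0.01083722 0.004     ]
stem [ 0.57372565 -0.23112436  0.06880859] 163
collar (array([ 0.57341956, -0.23227779]), np.float64(0.018311662078062365)) 438
plate [ 0.57319717 -0.23262362  0.01621933] [0.18435138 0.1841103  0.01555312] 0.01638787759094763
```

View pics/dab1.png

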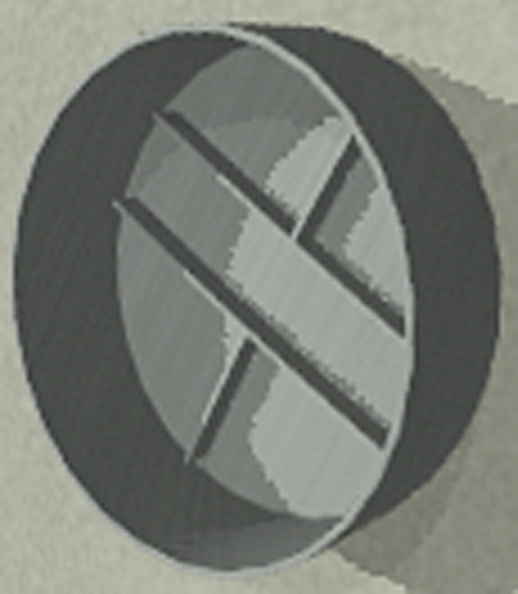

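Request:
send_rows(deltas=[{"dp": [0.05,0.2,-0.25],"rotation": [0,0,0.02]},{"dp": [0.11,0.4,-0.5],"rotation": [0,0,0.02]},{"dp": [0.11,0.4,-0.75],"rotation": [0,0,0.02]},{"dp": [0.11,0.4,-1],"rotation": [0,0,0.02]},{"dp": [0.11,0.4,-1],"rotation": [0,0,0.02]},{"dp": [0.11,0.4,-1],"rotation": [0,0,0.02]}], fingers=0.1, grip_force=30)

```text
clock: 3.13
position: [0.5237, -0.0093, 0.1414]
ee_rot: [0.0, 0.994, -0.112, -0.002]
contact_force: [-0.3, 1.0, 0.4]
width: 0.0386
```

Run:
```python
from h import *
import pickle
s=monitor.get_state(); print(s['position'],s['ee_rot'],s['width'])
p=eyes.get_image('wrist'); save(p,'wrist2.png'); pickle.dump(p,open('wrist2.pkl','wb')); W=fcloud(p)
g=reg(W,[200,150,320,360],.026,.045); print('grip',g.mean(0),len(g),np.linalg.svd(g[:,:2]-g[:,:2].mean(0))[2][0],(g.max(0)-g.min(0)))
```

```text
[ 0.52374685 -0.00927254  0.14143231] [ 1.40002134e-04  9.93715203e-01 -1.11922094e-01 -1.87618498e-03] 0.038644766013462686
grip [0.51582719 0.00272575 0.03665332] 680 [-0.91088725  0.41265533] [0.14955065 0.07670932 0.01429942]
```

View pics/wrist2.png

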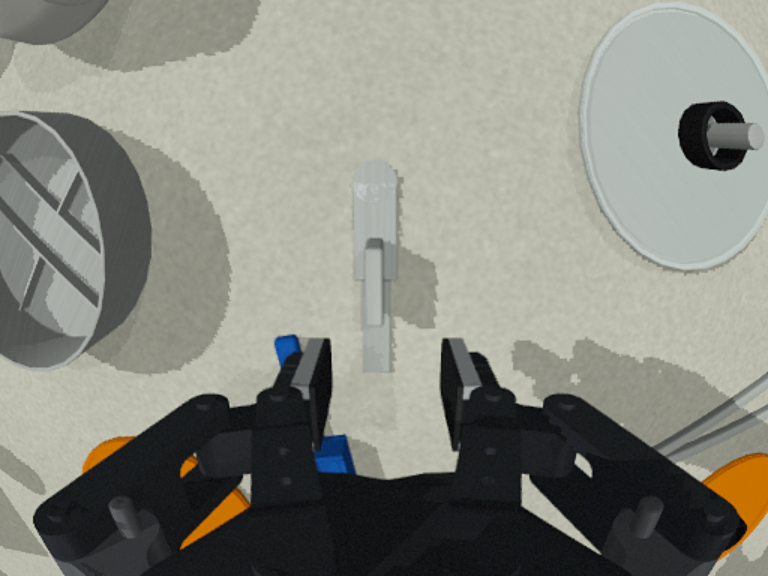

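Run:
```python
from h import *
import pickle
p=pickle.load(open('wrist2.pkl','rb')); W=fcloud(p)
g=reg(W,[238,155,262,220],.026,.045); print('grip',(g.max(0)+g.min(0))/2,g.mean(0),len(g),np.linalg.svd(g[:,:2]-g[:,:2].mean(0))[2][0],(g.max(0)-g.min(0)))
p=pickle.load(open('wrist1.pkl','rb')); print(fonz(p,179,192,.02),fonz(p,190,196,.02))
```

```text
grip [ 0.52669771 -0.00278482  0.03327122] [ 0.52840188 -0.00324609  0.03783217] 608 [-0.97551943  0.21991327] [0.04332076 0.01731293 0.01405825]
[0.49817389 0.05816004 0.02      ] [0.48949348 0.04510347 0.02      ]
```

Request:
send_rows(deltas=[{"dp": [0.02,0.05,-0.2],"rotation": [0,0,0]},{"dp": [0.02,0.05,-0.4],"rotation": [0,0,0]},{"dp": [0.02,0.05,-0.6],"rotation": [0,0,0]},{"dp": [0.02,0.05,-0.75],"rotation": [0,0,0]},{"dp": [0.02,0.05,-0.85],"rotation": [0,0,0]},{"dp": [0.02,0.05,-0.9],"rotation": [0,0,0]},{"dp": [0.02,0.05,-0.9],"rotation": [0,0,0]}])

```text
clock: 3.77
position: [0.5282, -0.0036, 0.035]
ee_rot: [0.0, 0.994, -0.112, 0.001]
contact_force: [0.0, -0.2, 0.1]
width: 0.0382
```

Request:
send_rows(deltas=[{"dp": [0,0,0]},{"dp": [0,0,0]},{"dp": [0,0,0]},{"dp": [0,0,0]},{"dp": [0,0,0]},{"dp": [0,0,0]},{"dp": [0,0,0]},{"dp": [0,0,0]}], fingers=1, grip_force=40)

```text
validation failed for argument at $.de...
```

Request:
send_rows(deltas=[{"dp": [0,0,0.25]},{"dp": [0,0,0.5]},{"dp": [0,0,0.75]},{"dp": [0,0,1]},{"dp": [0,0,1]},{"dp": [0,0,1]}])

```text
validation failed for argument at $.de...
```

Run:
```python
from h import *
import pickle
s=monitor.get_state(); print(s['position'],s['ee_rot'],s['width'],s['contact_force'])
p=eyes.get_image('wrist'); save(p,'wrist3.png'); pickle.dump(p,open('wrist3.pkl','wb'))
```

```text
[ 0.52821689 -0.00361377  0.03503131] [ 9.07473490e-05  9.93681357e-01 -1.12235825e-01  6.86583026e-04] 0.03823115714888182 [ 0.03489899 -0.18754544  0.08636511]
```

View pics/wrist3.png

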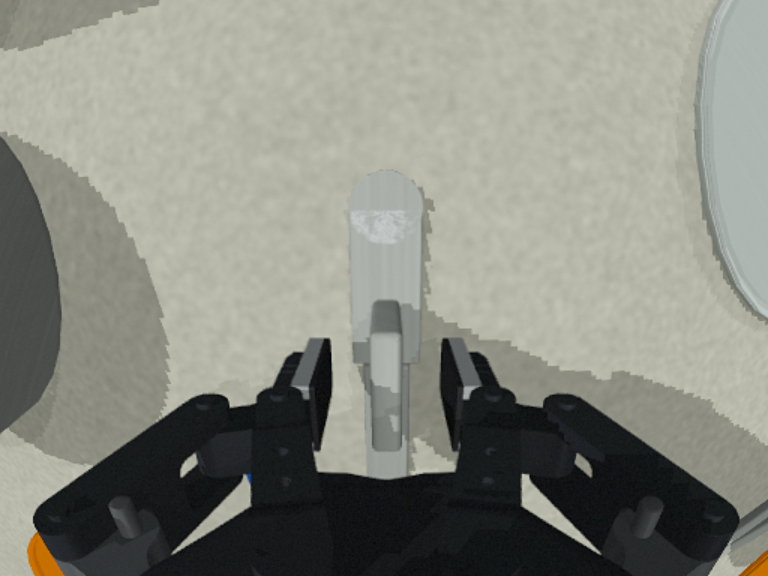

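Request:
send_rows(deltas=[{"dp": [0,0,0],"rotation": [0,0,0]},{"dp": [0,0,0],"rotation": [0,0,0]},{"dp": [0,0,0],"rotation": [0,0,0]},{"dp": [0,0,0],"rotation": [0,0,0]},{"dp": [0,0,0],"rotation": [0,0,0]},{"dp": [0,0,0],"rotation": [0,0,0]},{"dp": [0,0,0],"rotation": [0,0,0]},{"dp": [0,0,0],"rotation": [0,0,0]}], fingers=1, grip_force=40)

```text
clock: 4.48
position: [0.5284, -0.0033, 0.0357]
ee_rot: [0.0, 0.994, -0.112, 0.001]
contact_force: [-0.2, -0.3, 5.6]
width: 0.009
```

Request:
send_rows(deltas=[{"dp": [0,0,0.25],"rotation": [0,0,0]},{"dp": [0,0,0.5],"rotation": [0,0,0]},{"dp": [0,0,0.75],"rotation": [0,0,0]},{"dp": [0,0,1],"rotation": [0,0,0]},{"dp": [0,0,1],"rotation": [0,0,0]}])

```text
clock: 4.9
position: [0.531, -0.0034, 0.1604]
ee_rot: [0.0, 0.994, -0.112, 0.006]
contact_force: [1.0, -0.9, -0.2]
width: 0.0094
```

Request:
send_rows(deltas=[{"dp": [0.15,0.25,0.1],"rotation": [0,0,0.25]},{"dp": [0.3,0.5,0.2],"rotation": [0,0,0.5]},{"dp": [0.3,0.75,0.3],"rotation": [0,0,0.7]},{"dp": [0.3,1,0.3],"rotation": [0,0,0.85]},{"dp": [0.3,1,0.3],"rotation": [0,0,0.85]},{"dp": [0.3,1,0.3],"rotation": [0,0,0.85]},{"dp": [0.3,1,0.3],"rotation": [0,0,0.85]}])

```text
clock: 5.48
position: [0.5626, 0.1167, 0.1896]
ee_rot: [0.0, 0.995, 0.1, -0.001]
contact_force: [-0.3, -0.3, -0.5]
width: 0.009
```

Run:
```python
from h import *
import pickle
s=monitor.get_state(); print(s['position'],s['ee_rot'],s['width'],s['contact_force'])
p=eyes.get_image('wrist'); save(p,'wrist4.png'); pickle.dump(p,open('wrist4.pkl','wb'))
```

```text
[0.56259503 0.11671001 0.18958297] [ 4.41728404e-04  9.94955639e-01  1.00311677e-01 -8.05711191e-04] 0.008951079512909913 [-0.28817836 -0.31330343 -0.50175884]
```

View pics/wrist4.png

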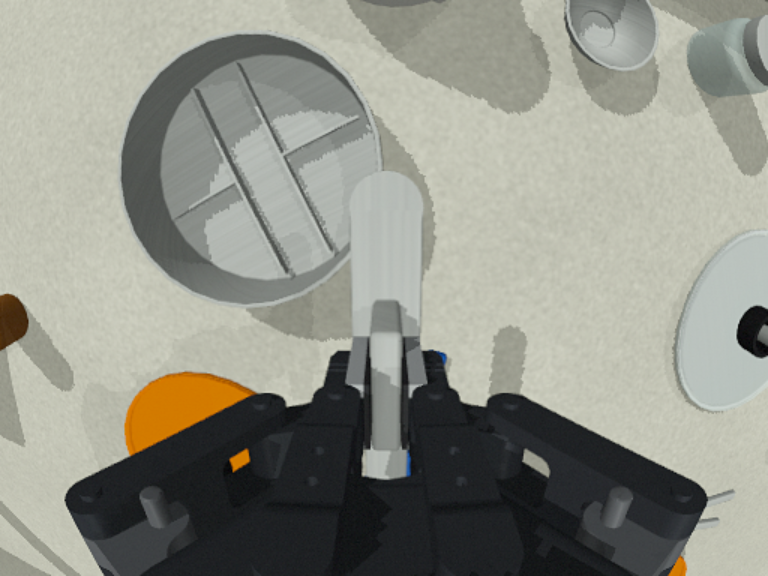

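Run:
```python
from h import *
import pickle
p=pickle.load(open('wrist4.pkl','rb')); W=fcloud(p)
r=reg(W,[75,15,260,210],.056,.066); c,R=circ(r); print('dabba',c,R,len(r))
L=[]
for (a,b,cc,d) in [(194,90,290,275),(239,64,333,252)]:
    A=fonz(p,a/1.5,b/1.5,.016);B=fonz(p,cc/1.5,d/1.5,.016); L.append((A,B)); print(A,B,np.arctan2(*(A-B)[[1,0]]))
th=np.mean([np.arctan2(*(A-B)[[1,0]]) for A,B in L]); print(th)
n=np.array([-np.sin(th),np.cos(th)])
print('offsets vs circle centre',[((A+B)[:2]/2-c)@n for A,B in L])
def draw(c,th,name):
    im=cv2.resize(cv2.cvtColor(p['color'],cv2.COLOR_RGB2BGR),None,fx=3,fy=3,interpolation=cv2.INTER_CUBIC)
    d=np.array([np.cos(th),np.sin(th)]);n=np.array([-d[1],d[0]])
    for s in (-.018,.018):
        q=np.array([np.r_[c+n*s+d*t,.016] for t in np.linspace(-.077,.077,30)]); q=fproj(p,q)*3; cv2.polylines(im,[np.int32(q)],False,(0,0,255),1)
    for rad in (.085,.082):
        q=fproj(p,np.array([np.r_[c+rad*np.array([np.cos(a),np.sin(a)]),.06] for a in np.linspace(0,6.3,90)]))*3; cv2.polylines(im,[np.int32(q)],False,(0,255,0),1)
    cv2.imwrite('pics/'+name,im[20:640,200:820])
draw(c,th,'ov4.png')
```

```text
dabba [0.60928129 0.21486363] 0.08265846074429212 2088
[0.65694355 0.27213467 0.016     ] [0.53884554 0.18066275 0.016     ] 0.6590241950923044
[0.67834923 0.24200565 0.016     ] [0.56096221 0.15345635 0.016     ] 0.6462706806130479
0.6526474378526761
offsets vs circle centre [np.float64(0.01607945289232306), np.float64(-0.019911818366911544)]
```

View pics/ov4.png

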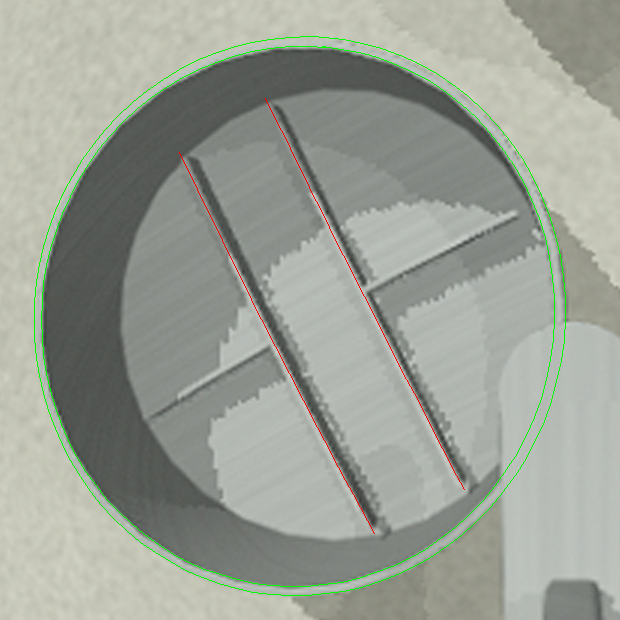

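Request:
send_rows(deltas=[{"dp": [0.15,0.25,0],"rotation": [0,0,0.25]},{"dp": [0.3,0.5,0],"rotation": [0,0,0.5]},{"dp": [0.4,0.75,0],"rotation": [0,0,0.75]},{"dp": [0.4,0.81,-0.1],"rotation": [0,0,0.9]},{"dp": [0.4,0.81,-0.3],"rotation": [0,0,0.9]},{"dp": [0.4,0.81,-0.4],"rotation": [0,0,0.9]},{"dp": [0.4,0.81,-0.4],"rotation": [0,0,0.9]},{"dp": [0.4,0.81,-0.4],"rotation": [0,0,0.9]}])

```text
clock: 6.2
position: [0.6109, 0.2128, 0.1413]
ee_rot: [0.0, 0.948, 0.319, -0.001]
contact_force: [0.3, -0.2, -0.7]
width: 0.0093
```

Run:
```python
from h import *
import pickle
s=monitor.get_state(); print(s['position'],s['ee_rot'],s['width'],s['contact_force'])
p=eyes.get_image('wrist'); save(p,'wrist5.png'); pickle.dump(p,open('wrist5.pkl','wb'))
p=eyes.get_image('scene'); c=cv2.cvtColor(p['color'],cv2.COLOR_RGB2BGR)[180:310,280:400]; cv2.imwrite('pics/scene5.png',cv2.resize(c,None,fx=4.5,fy=4.5,interpolation=cv2.INTER_CUBIC))
```

```text
[0.61093524 0.21283805 0.14134793] [ 9.15110725e-05  9.47799042e-01  3.18865868e-01 -1.23531856e-03] 0.009258974419174976 [ 0.28192499 -0.17382857 -0.65456201]
```

View pics/wrist5.png

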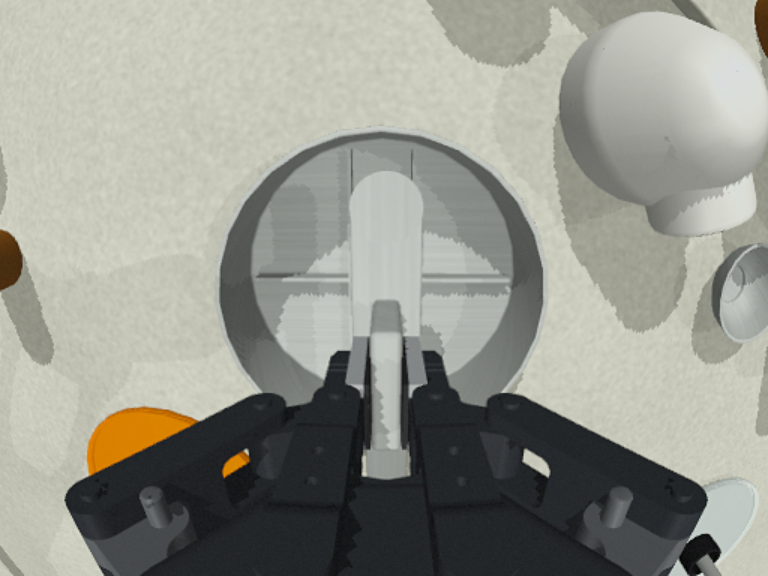

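View pics/scene5.png

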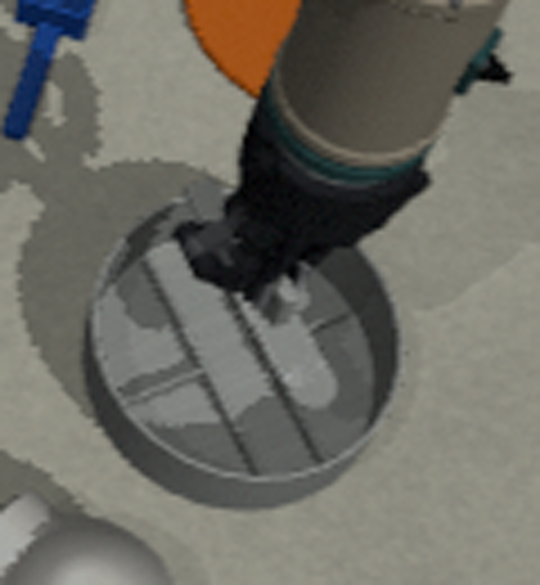

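Run:
```python
from h import *
import pickle
p=pickle.load(open('wrist5.pkl','rb')); W=fcloud(p)
r=reg(W,[140,80,370,200],.054,.068); c,R=circ(r); print('dabba',c,R,len(r))
im=p['color'][95:125,225:285].astype(int).mean(2)
print(im[8].astype(int)); print(im[14].astype(int))
th=2*np.arctan2(.31887,.9478); d=np.array([np.cos(th),np.sin(th)]);n=np.array([-d[1],d[0]]); tcp=np.array([.61094,.21284])
print(th)
for u,v,z in [(234.5,103,.016),(274.5,103,.016),(234.5,115,.016),(234,145,.105),(281,145,.105),(257.5,114,.107),(170,183,.016),(340,186,.016)]:
    q=fonz(p,u,v,z)[:2]-tcp; print(u,v,q@d,q@n)
q=c-tcp; print('circle',q@d,q@n)
cv2.imwrite('pics/w5c.png',cv2.resize(cv2.cvtColor(p['color'],cv2.COLOR_RGB2BGR)[85:245,160:350],None,fx=4,fy=4,interpolation=cv2.INTER_CUBIC))
```

```text
dabba [0.60968764 0.21580557] 0.08221201701820943 1872
[150 145 144 146 145 144 150 156 145  90 151 158 156 156 156 156 156 155
 156 156 156 157 156 157 154 145 143 143 144 144 142 142 143 141 143 141
 142 143 141 142 141 142 142 141 140 140 141 142 144  87 128 144 142 143
 139 139 139 138 138 138]
[144 140 140 141 142 140 147 154 159  85 154 156 154 153 155 153 154 155
 153 155 152 154 153 154 155 153 154 154 153 153 154 153 153 153 154 154
 154 153 154 151 151 142 140 140 141 140 141 141 142  92 152 140 140 139
 140 138 140 138 138 138]
0.6490730411119886
234.5 103 0.07160069358196154 0.01906149114366069
274.5 103 0.07150941412505374 -0.014064387473529734
234.5 115 0.06151921733740766 0.01915177774571247
234 145 0.04831072952526607 0.012822089207285151
281 145 0.04829024032343467 -0.012705379167507861
257.5 114 0.06515591238806767 4.416253495503483e-05
170 183 0.003001893684994141 0.07829827709804785
340 186 9.271236869928545e-05 -0.0736769753282839
circle 0.0007948500510801372 0.0031194949546303487
```

View pics/w5c.png

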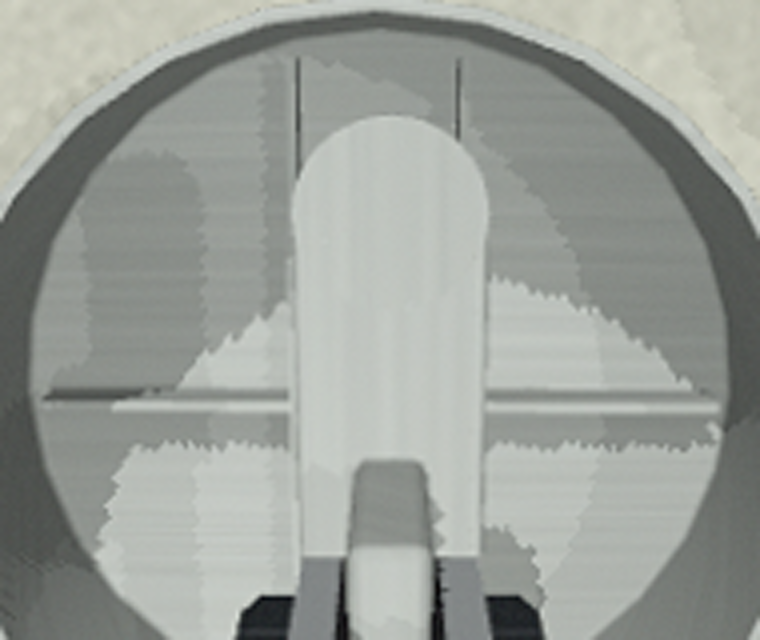

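Request:
send_rows(deltas=[{"dp": [0,0.03,-0.1],"rotation": [0,0,0]},{"dp": [0,0.03,-0.2],"rotation": [0,0,0]},{"dp": [0,0.03,-0.3],"rotation": [0,0,0]},{"dp": [0,0.03,-0.4],"rotation": [0,0,0]},{"dp": [0,0.03,-0.5],"rotation": [0,0,0]},{"dp": [0,0.03,-0.6],"rotation": [0,0,0]},{"dp": [0,0.03,-0.66],"rotation": [0,0,0]},{"dp": [0,0.03,-0.7],"rotation": [0,0,0]},{"dp": [0,0.03,-0.7],"rotation": [0,0,0]}])

```text
clock: 7.05
position: [0.6107, 0.2177, 0.0571]
ee_rot: [-0.0, 0.948, 0.32, -0.001]
contact_force: [-0.2, 0.1, -0.9]
width: 0.0093
```

Run:
```python
from h import *
import pickle
s=monitor.get_state(); print(s['position'],s['ee_rot'],s['width'],s['contact_force'])
p=eyes.get_image('wrist'); pickle.dump(p,open('wrist6.pkl','wb'))
cv2.imwrite('pics/w6c.png',cv2.resize(cv2.cvtColor(p['color'],cv2.COLOR_RGB2BGR)[85:245,160:350],None,fx=4,fy=4,interpolation=cv2.INTER_CUBIC))
```

```text
[0.61067574 0.21765876 0.05707019] [-3.73420919e-05  9.47528407e-01  3.19670098e-01 -9.72006188e-04] 0.009335393776971644 [-0.19344136  0.11044566 -0.89535837]
```

View pics/w6c.png

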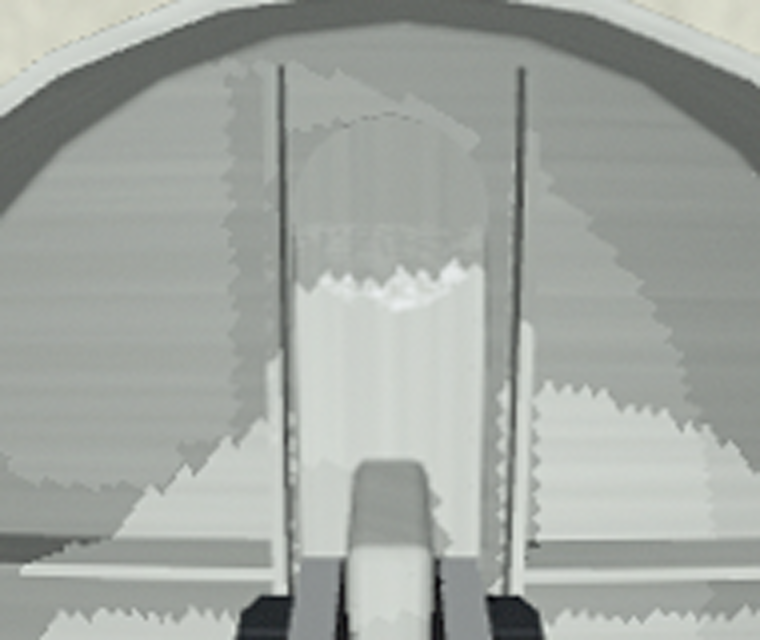

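Run:
```python
from h import *
import pickle
p=pickle.load(open('wrist6.pkl','rb'))
th=2*np.arctan2(.31967,.94753); d=np.array([np.cos(th),np.sin(th)]);n=np.array([-d[1],d[0]]); tcp=np.array([.61068,.21766])
for x,y,z in [(281,100,.016),(521,100,.016),(150,573,.016),(640,573,.016),(391,115,.025),(294,250,.025),(487,250,.025),(400,25,.004)]:
    q=fonz(p,160+x/4,85+y/4,z)[:2]-tcp; print(x,y,z,q@d,q@n)
```

```text
281 100 0.016 0.06731171643581511 0.015023762383773797
521 100 0.016 0.0673372721892518 -0.018005898908616185
150 573 0.016 -0.0030299514198769907 0.03689603455627993
640 573 0.016 -0.0031147174366756387 -0.03830721265724718
391 115 0.025 0.06537461386481414 -9.273755826814905e-05
294 250 0.025 0.04756991780393785 0.012763974550434825
487 250 0.025 0.047550352015390325 -0.012790651365032086
400 25 0.004 0.07812721416099946 -0.00144463447384194
```

Request:
send_rows(deltas=[{"dp": [0.008,-0.01,0],"rotation": [0,0,0]},{"dp": [0.008,-0.01,-0.04],"rotation": [0,0,0]},{"dp": [0.008,-0.01,-0.08],"rotation": [0,0,0]},{"dp": [0.008,-0.01,-0.11],"rotation": [0,0,0]},{"dp": [0.008,-0.01,-0.13],"rotation": [0,0,0]},{"dp": [0.008,-0.01,-0.14],"rotation": [0,0,0]},{"dp": [0.008,-0.01,-0.14],"rotation": [0,0,0]}])

```text
clock: 7.68
position: [0.612, 0.2166, 0.0411]
ee_rot: [0.0, 0.948, 0.32, -0.0]
contact_force: [0.1, 0.2, -1.3]
width: 0.0091
```

Request:
send_rows(deltas=[{"dp": [0,0,-0.007],"rotation": [0,0,0]},{"dp": [0,0,-0.014],"rotation": [0,0,0]},{"dp": [0,0,-0.014],"rotation": [0,0,0]}])

```text
clock: 7.93
position: [0.6124, 0.2167, 0.0399]
ee_rot: [0.0, 0.948, 0.32, 0.0]
contact_force: [-0.0, 0.7, -1.1]
width: 0.0095
```

Run:
```python
from h import *
import pickle
s=monitor.get_state(); print(s['position'],s['ee_rot'],s['width'],s['contact_force'])
p=eyes.get_image('wrist'); pickle.dump(p,open('wrist7.pkl','wb'))
cv2.imwrite('pics/w7c.png',cv2.resize(cv2.cvtColor(p['color'],cv2.COLOR_RGB2BGR)[65:265,140:370],None,fx=3,fy=3,interpolation=cv2.INTER_CUBIC))
```

```text
[0.61237487 0.21667002 0.03987867] [4.57894554e-05 9.47523373e-01 3.19686450e-01 1.72247272e-04] 0.009540240711886482 [-0.00723595  0.65678822 -1.05638858]
```

View pics/w7c.png

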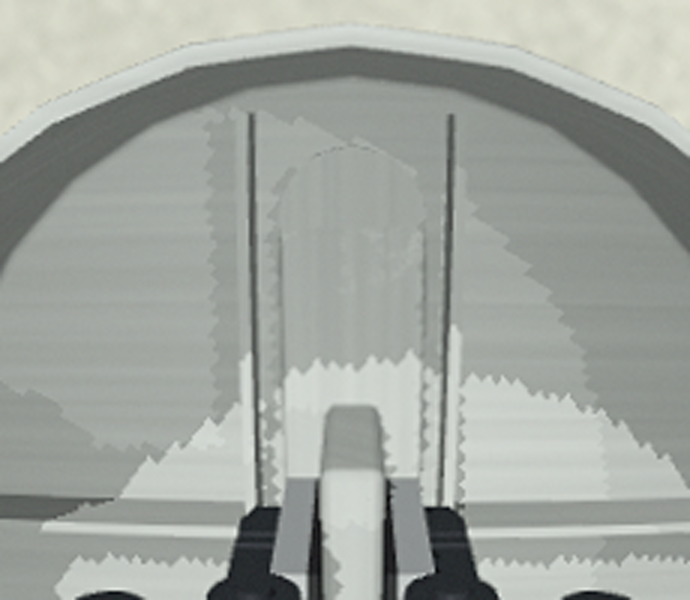

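Request:
send_rows(deltas=[{"dp": [0,0,-0.005],"rotation": [0,0,0]},{"dp": [0,0,-0.01],"rotation": [0,0,0]},{"dp": [0,0,-0.01],"rotation": [0,0,0]}])

```text
clock: 8.23
position: [0.6124, 0.2166, 0.0398]
ee_rot: [0.0, 0.948, 0.32, 0.0]
contact_force: [-2.3, -1.0, 4.8]
width: 0.0093
```

Request:
send_rows(deltas=[{"dp": [0,0,0],"rotation": [0,0,0]},{"dp": [0,0,0],"rotation": [0,0,0]},{"dp": [0,0,0],"rotation": [0,0,0]},{"dp": [0,0,0],"rotation": [0,0,0]},{"dp": [0,0,0.05],"rotation": [0,0,0]},{"dp": [0,0,0.2],"rotation": [0,0,0]},{"dp": [0,0,0.4],"rotation": [0,0,0]},{"dp": [0,0,0.7],"rotation": [0,0,0]},{"dp": [0,0,1],"rotation": [0,0,0]},{"dp": [0,0,1],"rotation": [0,0,0]}], fingers=0.3)

```text
clock: 9.07
position: [0.6167, 0.2178, 0.1671]
ee_rot: [0.001, 0.947, 0.32, 0.007]
contact_force: [2.4, 1.2, -0.4]
width: 0.0298
```

Run:
```python
from h import *
import pickle
s=monitor.get_state(); print(s['position'],s['ee_rot'],s['width'],s['contact_force'])
p=eyes.get_image('wrist'); save(p,'wrist8.png'); pickle.dump(p,open('wrist8.pkl','wb'))
```

```text
[0.61665615 0.21776246 0.16713972] [7.20109335e-04 9.47478550e-01 3.19731475e-01 7.46078367e-03] 0.029826964452743066 [ 2.35539078  1.23721662 -0.37378124]
```

View pics/wrist8.png

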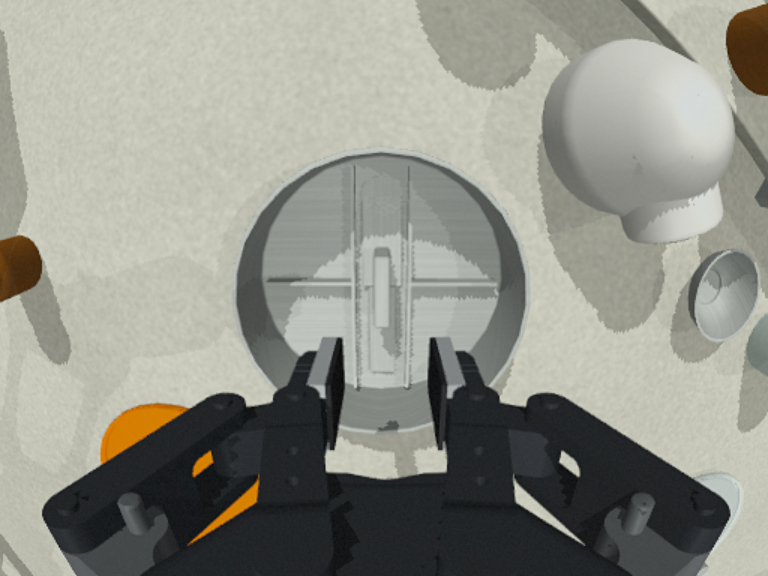

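Run:
```python
from h import *
import pickle
p=pickle.load(open('wrist8.pkl','rb')); W=fcloud(p)
for zr in [(.054,.068),(.058,.066)]:
    r=reg(W,[150,90,360,260],*zr); c,R=circ(r); print('dabba',c,R,len(r))
# grip of leveller: z 28..42+4
g=reg(W,[245,160,265,220],.03,.055); print('grip',g.mean(0),(g.max(0)+g.min(0))/2,len(g))
def score(c):
    return 0
im=cv2.resize(cv2.cvtColor(p['color'],cv2.COLOR_RGB2BGR),None,fx=3,fy=3,interpolation=cv2.INTER_CUBIC)
c=np.array([.610,.215]);th=.65;d=np.array([np.cos(th),np.sin(th)]);n=np.array([-d[1],d[0]])
for s in (-.018,.018):
    q=np.array([np.r_[c+n*s+d*t,.016] for t in np.linspace(-.077,.077,30)]); cv2.polylines(im,[np.int32(fproj(p,q)*3)],False,(0,0,255),1)
for rad in (.085,.082):
    q=fproj(p,np.array([np.r_[c+rad*np.array([np.cos(a),np.sin(a)]),.06] for a in np.linspace(0,6.3,90)]))*3; cv2.polylines(im,[np.int32(q)],False,(0,255,0),1)
cv2.imwrite('pics/ov8.png',im[270:880,440:1090])
```

```text
dabba [0.60945715 0.2156231 ] 0.0824927892483182 2151
dabba [0.60931954 0.21558571] 0.08272583233000079 1733
grip [0.61228326 0.21726043 0.04179508] [0.61081942 0.21600782 0.03745861] 540
```

View pics/ov8.png

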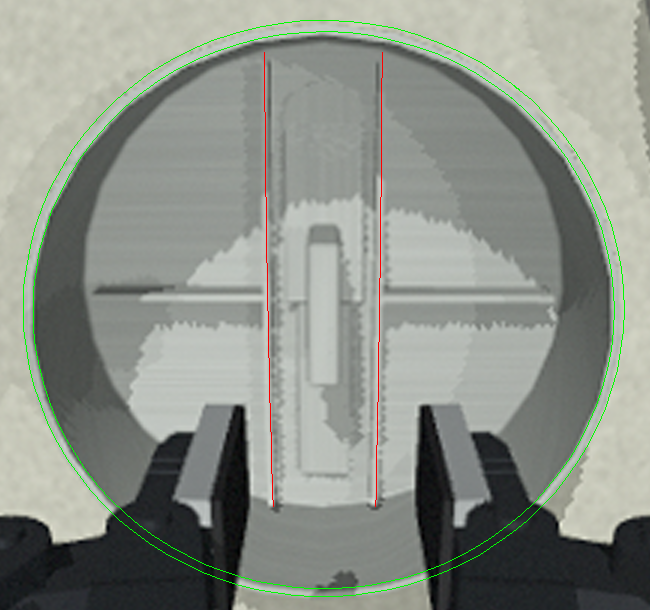

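Request:
send_rows(deltas=[{"dp": [0,-0.25,0],"rotation": [0,0,-0.2]},{"dp": [0,-0.5,0],"rotation": [0,0,-0.4]},{"dp": [-0.05,-0.75,0],"rotation": [0,0,-0.5]},{"dp": [-0.1,-1,0],"rotation": [0,0,-0.5]}])

```text
clock: 9.45
position: [0.5994, 0.0955, 0.1575]
ee_rot: [-0.0, 0.98, 0.199, -0.001]
contact_force: [0.1, -0.5, 0.3]
width: 0.0295
```

Request:
send_rows(deltas=[{"dp": [0,-0.3,0],"rotation": [0,0,-0.2]},{"dp": [0,-0.6,0],"rotation": [0,0,-0.4]},{"dp": [-0.05,-0.8,0],"rotation": [0,0,-0.4]},{"dp": [-0.1,-1,0],"rotation": [0,0,-0.4]}])

```text
clock: 9.78
position: [0.5874, -0.0252, 0.1576]
ee_rot: [-0.0, 0.995, 0.1, -0.001]
contact_force: [0.7, 0.0, -0.3]
width: 0.03
```

Request:
send_rows(deltas=[{"dp": [0,-0.3,0],"rotation": [0,0,-0.2]},{"dp": [0,-0.6,0],"rotation": [0,0,-0.4]},{"dp": [-0.05,-0.8,0],"rotation": [0,0,-0.4]},{"dp": [-0.1,-1,0],"rotation": [0,0,-0.4]}])

```text
clock: 10.12
position: [0.5754, -0.1451, 0.1575]
ee_rot: [-0.0, 1.0, -0.0, -0.001]
contact_force: [-0.4, -0.1, -0.4]
width: 0.0299
```

Request:
send_rows(deltas=[{"dp": [0,-0.2,0],"rotation": [0,0,0]},{"dp": [0,-0.4,0],"rotation": [0,0,0]},{"dp": [-0.03,-0.6,0],"rotation": [0,0,0]},{"dp": [-0.05,-0.7,-0.15],"rotation": [0,0,0]},{"dp": [-0.05,-0.7,-0.15],"rotation": [0,0,0]},{"dp": [-0.05,-0.7,-0.15],"rotation": [0,0,0]}], fingers=0.1)

```text
clock: 10.62
position: [0.5688, -0.2271, 0.1388]
ee_rot: [-0.001, 1.0, -0.0, -0.002]
contact_force: [0.1, 0.1, 1.0]
width: 0.0385
```

Run:
```python
from h import *
import pickle
s=monitor.get_state(); print(s['position'],s['ee_rot'],s['width'],s['contact_force'])
p=eyes.get_image('wrist'); save(p,'wrist9.png'); pickle.dump(p,open('wrist9.pkl','wb'))
```

```text
[ 0.56878467 -0.22714789  0.13881258] [-1.24595042e-03  9.99997276e-01 -4.26745852e-04 -1.92697632e-03] 0.03852382828426172 [0.10782453 0.06281578 0.99302632]
```

View pics/wrist9.png

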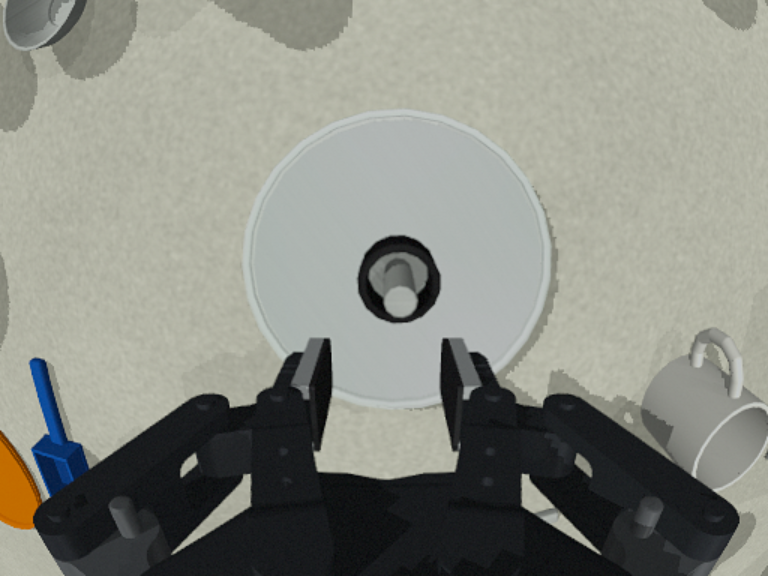

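Run:
```python
from h import *
import pickle
p=pickle.load(open('wrist9.pkl','rb')); W=fcloud(p)
print(fonz(p,267.3,200.7,.07))
s=reg(W,[250,185,285,212],.064,.08); print(circ(s),s.mean(0),len(s))
k=reg(W,[235,155,297,218],.037,.047); print('collar',circ(k),len(k),fonz(p,266,186,.042))
c=fonz(p,266,171.5,.016);print(c)
```

```text
[ 0.57400801 -0.23353881  0.07      ]
(array([ 0.5748504 , -0.23276064]), np.float64(0.005652605442622868)) [ 0.57515017 -0.23272165  0.06987634] 419
collar (array([ 0.57445182, -0.2330984 ]), np.float64(0.01872494102683325)) 1023 [ 0.57651856 -0.23336585  0.042     ]
[ 0.58197777 -0.23402212  0.016     ]
```

Request:
send_rows(deltas=[{"dp": [0.045,-0.045,0],"rotation": [0,0,0]},{"dp": [0.045,-0.05,-0.1],"rotation": [0,0,0]},{"dp": [0.045,-0.05,-0.25],"rotation": [0,0,0]},{"dp": [0.045,-0.05,-0.4],"rotation": [0,0,0]},{"dp": [0.045,-0.05,-0.5],"rotation": [0,0,0]},{"dp": [0.045,-0.05,-0.58],"rotation": [0,0,0]},{"dp": [0.045,-0.05,-0.62],"rotation": [0,0,0]},{"dp": [0.045,-0.05,-0.62],"rotation": [0,0,0]}])

```text
clock: 11.33
position: [0.5757, -0.2328, 0.0656]
ee_rot: [-0.0, 1.0, 0.001, -0.0]
contact_force: [0.1, -0.4, -0.3]
width: 0.0385
```

Run:
```python
from h import *
import pickle
s=monitor.get_state(); print(s['position'],s['ee_rot'],s['width'],s['contact_force'])
p=eyes.get_image('wrist'); save(p,'wrist10.png'); pickle.dump(p,open('wrist10.pkl','wb'))
print(fonz(p,257,230,.07))
```

```text
[ 0.57571143 -0.2327722   0.06557497] [-2.50668242e-04  9.99999531e-01  8.04957588e-04 -4.75768828e-04] 0.038529520522641254 [ 0.07015571 -0.43224102 -0.26387321]
[ 0.59203399 -0.23227363  0.07      ]
```

View pics/wrist10.png

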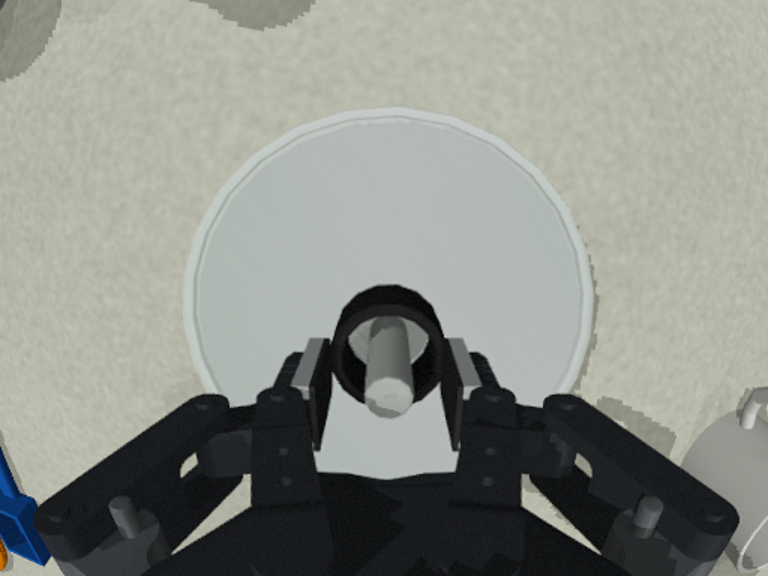

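Run:
```python
from h import *
import pickle
p=pickle.load(open('wrist10.pkl','rb')); W=fcloud(p)
print(fonz(p,259.3,265,.07)); s=reg(W,[240,245,280,285],.064,.08); print(circ(s),s.mean(0),len(s))
```

```text
[ 0.57410815 -0.23334848  0.07      ]
(array([ 0.5749157 , -0.23319374]), np.float64(0.00568936730435241)) [ 0.57557723 -0.23317978  0.06973166] 886
```

Request:
send_rows(deltas=[{"dp": [0,-0.004,-0.01],"rotation": [0,0,0]},{"dp": [0,-0.004,-0.02],"rotation": [0,0,0]},{"dp": [0,-0.004,-0.02],"rotation": [0,0,0]}])

```text
clock: 11.63
position: [0.576, -0.2341, 0.0644]
ee_rot: [0.0, 1.0, 0.0, 0.0]
contact_force: [0.3, 0.1, 0.5]
width: 0.0381
```

Request:
send_rows(deltas=[{"dp": [0,0,0],"rotation": [0,0,0]},{"dp": [0,0,0],"rotation": [0,0,0]},{"dp": [0,0,0],"rotation": [0,0,0]},{"dp": [0,0,0],"rotation": [0,0,0]},{"dp": [0,0,0],"rotation": [0,0,0]},{"dp": [0,0,0],"rotation": [0,0,0]},{"dp": [0,0,0],"rotation": [0,0,0]}], fingers=1, grip_force=70)

```text
clock: 12.22
position: [0.5758, -0.2339, 0.0645]
ee_rot: [0.0, 1.0, 0.0, 0.0]
contact_force: [-0.9, 1.0, 5.3]
width: 0.0138
```

Request:
send_rows(deltas=[{"dp": [0,0,0.05],"rotation": [0,0,0]},{"dp": [0,0,0.1],"rotation": [0,0,0]},{"dp": [0,0,0.2],"rotation": [0,0,0]},{"dp": [0,0,0.3],"rotation": [0,0,0]},{"dp": [0,0,0.4],"rotation": [0,0,0]},{"dp": [0,0,0.5],"rotation": [0,0,0]},{"dp": [0,0,0.6],"rotation": [0,0,0]},{"dp": [0,0,0.6],"rotation": [0,0,0]}])

```text
clock: 12.88
position: [0.5767, -0.2345, 0.1379]
ee_rot: [0.001, 1.0, 0.0, 0.002]
contact_force: [-0.2, 0.5, -4.3]
width: 0.0139
```

Run:
```python
from h import *
import pickle
s=monitor.get_state(); print(s['position'],s['ee_rot'],s['width'],s['contact_force'],s['moment'])
p=eyes.get_image('wrist'); save(p,'wrist11.png'); pickle.dump(p,open('wrist11.pkl','wb'))
p=eyes.get_image('scene'); c=cv2.cvtColor(p['color'],cv2.COLOR_RGB2BGR)[120:270,90:260]; cv2.imwrite('pics/scene11.png',cv2.resize(c,None,fx=4,fy=4,interpolation=cv2.INTER_CUBIC))
```

```text
[ 0.57673707 -0.23448916  0.1378819 ] [1.00969152e-03 9.99997973e-01 4.52842874e-04 1.68224628e-03] 0.01387659064645302 [-0.15979369  0.47173996 -4.31816754] [-0.02888269 -0.08615686 -0.07110896]
```

View pics/wrist11.png

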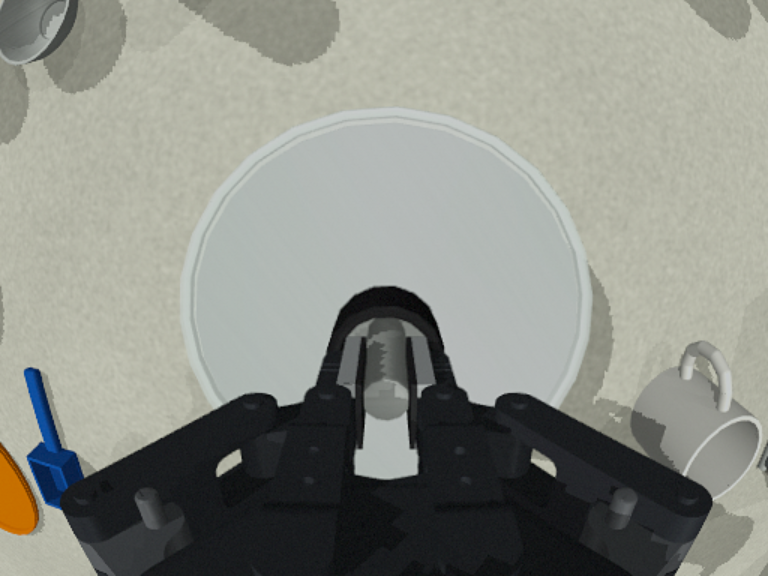

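View pics/scene11.png

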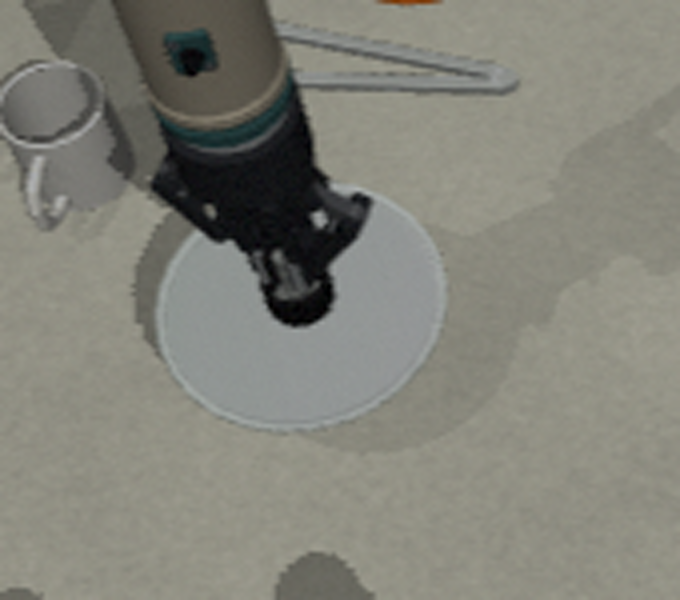

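Run:
```python
from h import *
import pickle
p=pickle.load(open('wrist11.pkl','rb')); W=fcloud(p)
q=W[75:195,130:385].reshape(-1,3); q=q[np.abs(q[:,2]-.0895)<.02]; 
A=np.c_[q[:,:2],np.ones(len(q))]; print(np.linalg.lstsq(A,q[:,2],rcond=None)[0],len(q),np.median(q[:,2]))
p=pickle.load(open('wrist8.pkl','rb')); W=fcloud(p); q=reg(W,[355,20,500,165],.05,.2); print('pig',q.min(0),q.max(0)); print(np.sqrt(((q[:,:2]-[.61,.215])**2).sum(1)).min())
p=pickle.load(open('wrist9.pkl','rb'));W=fcloud(p); q=W[75:195,165:365].reshape(-1,3); q=q[np.abs(q[:,2]-.016)<.02]; A=np.c_[q[:,:2],np.ones(len(q))]; print('ref',np.linalg.lstsq(A,q[:,2],rcond=None)[0])
```

```text
[ 0.0018141  -0.00177774  0.08849018] 25573 0.09002315497683984
pig [0.72852757 0.0794064  0.05003306] [0.88889522 0.21113123 0.11779583]
0.1300305757196607
ref [-0.09916951  0.00068332  0.07529904]
```

Request:
send_rows(deltas=[{"dp": [0,0,0.15],"rotation": [0,0,0]},{"dp": [0,0,0.3],"rotation": [0,0,0]},{"dp": [0,0,0.45],"rotation": [0,0,0]},{"dp": [0,0,0.55],"rotation": [0,0,0]},{"dp": [0,0,0.6],"rotation": [0,0,0]}])

```text
clock: 13.4
position: [0.5758, -0.234, 0.2083]
ee_rot: [0.0, 1.0, 0.0, 0.0]
contact_force: [-0.9, -0.2, -3.9]
width: 0.0137
```

Request:
send_rows(deltas=[{"dp": [0,0.08,0],"rotation": [0,0,0]},{"dp": [0,0.22,0],"rotation": [0,0,0]},{"dp": [0.03,0.4,0],"rotation": [0,0,0]},{"dp": [0.05,0.6,0],"rotation": [0,0,0]},{"dp": [0.06,0.8,0],"rotation": [0,0,0]},{"dp": [0.07,1,0],"rotation": [0,0,0]}])

```text
clock: 13.9
position: [0.5826, -0.1107, 0.2058]
ee_rot: [-0.001, 1.0, 0.001, -0.002]
contact_force: [0.5, -0.5, -3.4]
width: 0.0135
```

Request:
send_rows(deltas=[{"dp": [0.01,0.2,0],"rotation": [0,0,0]},{"dp": [0.02,0.4,0],"rotation": [0,0,0]},{"dp": [0.04,0.6,0],"rotation": [0,0,0]},{"dp": [0.05,0.8,0],"rotation": [0,0,0]},{"dp": [0.07,1,0],"rotation": [0,0,0]}])

```text
clock: 14.32
position: [0.5903, 0.0093, 0.2059]
ee_rot: [-0.001, 1.0, 0.001, -0.002]
contact_force: [-0.2, -1.0, -4.2]
width: 0.0139
```

Request:
send_rows(deltas=[{"dp": [0.01,0.2,0],"rotation": [0,0,0]},{"dp": [0.02,0.4,0],"rotation": [0,0,0]},{"dp": [0.04,0.6,0],"rotation": [0,0,0]},{"dp": [0.05,0.8,0],"rotation": [0,0,0]},{"dp": [0.07,1,0],"rotation": [0,0,0]}])

```text
clock: 14.73
position: [0.5983, 0.1289, 0.2059]
ee_rot: [-0.0, 1.0, 0.001, -0.002]
contact_force: [-0.4, 0.0, -3.6]
width: 0.0139
```

Request:
send_rows(deltas=[{"dp": [0.01,0.2,0],"rotation": [0,0,0]},{"dp": [0.03,0.38,0],"rotation": [0,0,0]},{"dp": [0.05,0.52,0],"rotation": [0,0,0]},{"dp": [0.07,0.63,0],"rotation": [0,0,0]},{"dp": [0.08,0.7,0],"rotation": [0,0,0]},{"dp": [0.08,0.73,0],"rotation": [0,0,0]},{"dp": [0.08,0.73,0],"rotation": [0,0,0]},{"dp": [0.08,0.73,0],"rotation": [0,0,0]}])

```text
clock: 15.4
position: [0.61, 0.2131, 0.2075]
ee_rot: [0.001, 1.0, 0.0, -0.001]
contact_force: [0.3, -0.8, -4.6]
width: 0.0135
```

Run:
```python
from h import *
import pickle
s=monitor.get_state(); print(s['position'],s['ee_rot'],s['width'],s['contact_force'],s['moment'])
p=eyes.get_image('wrist'); save(p,'wrist12.png'); pickle.dump(p,open('wrist12.pkl','wb'))
p=eyes.get_image('scene'); pickle.dump(p,open('scene12.pkl','wb')); c=cv2.cvtColor(p['color'],cv2.COLOR_RGB2BGR)[160:330,260:430]; cv2.imwrite('pics/scene12.png',cv2.resize(c,None,fx=3.5,fy=3.5,interpolation=cv2.INTER_CUBIC))
```

```text
[0.61002702 0.21310959 0.20747572] [ 5.70085900e-04  9.99999647e-01  3.45726438e-04 -5.10508490e-04] 0.01351299946406189 [ 0.26066095 -0.81733621 -4.61820617] [-0.0441119   0.01079219  0.02141376]
```

View pics/wrist12.png

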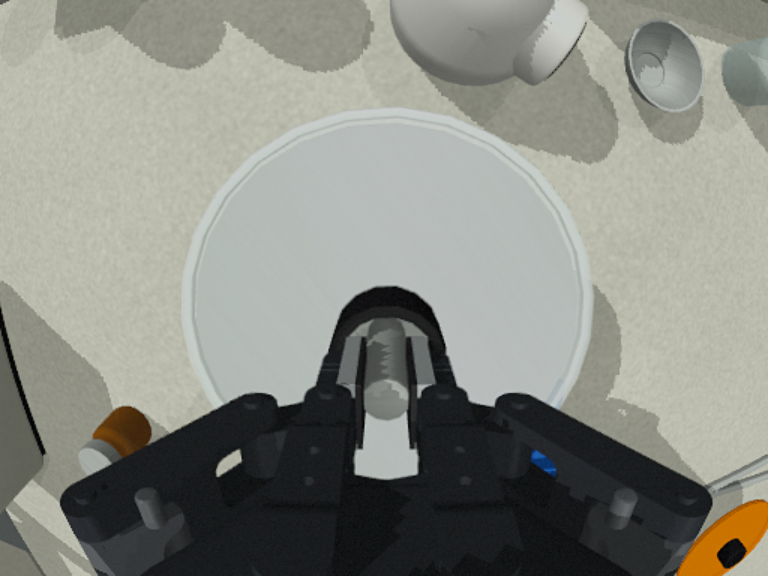

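View pics/scene12.png

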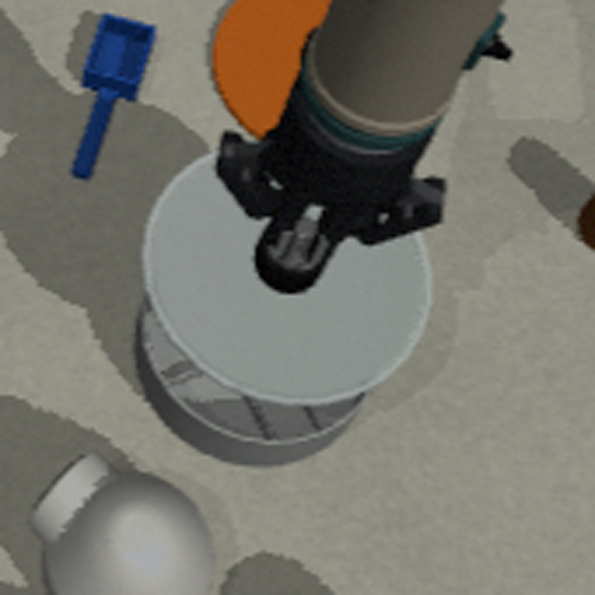

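Request:
send_rows(deltas=[{"dp": [0.01,0.016,-0.1],"rotation": [0,0,0]},{"dp": [0.01,0.016,-0.22],"rotation": [0,0,0]},{"dp": [0.01,0.016,-0.36],"rotation": [0,0,0]},{"dp": [0.01,0.016,-0.48],"rotation": [0,0,0]},{"dp": [0.01,0.016,-0.57],"rotation": [0,0,0]},{"dp": [0.01,0.016,-0.62],"rotation": [0,0,0]},{"dp": [0.01,0.016,-0.64],"rotation": [0,0,0]},{"dp": [0.01,0.016,-0.64],"rotation": [0,0,0]}])

```text
clock: 16.17
position: [0.6116, 0.2154, 0.1305]
ee_rot: [0.0, 1.0, 0.0, -0.0]
contact_force: [0.1, 0.1, -4.4]
width: 0.0138
```

Run:
```python
from h import *
import pickle
s=monitor.get_state(); print(s['position'],s['ee_rot'],s['width'],s['contact_force'],s['moment'])
p=eyes.get_image('wrist'); save(p,'wrist13.png'); pickle.dump(p,open('wrist13.pkl','wb'))
p=eyes.get_image('scene'); pickle.dump(p,open('scene13.pkl','wb')); c=cv2.cvtColor(p['color'],cv2.COLOR_RGB2BGR)[190:310,280:400]; cv2.imwrite('pics/scene13.png',cv2.resize(c,None,fx=5,fy=5,interpolation=cv2.INTER_CUBIC))
```

```text
[0.61159754 0.21539879 0.13051301] [ 1.44105721e-04  9.99999897e-01  2.26671954e-04 -3.65172657e-04] 0.013781861492156508 [ 0.05053583  0.10261918 -4.39150586] [ 0.01859388 -0.00494818  0.01966047]
```

View pics/scene13.png

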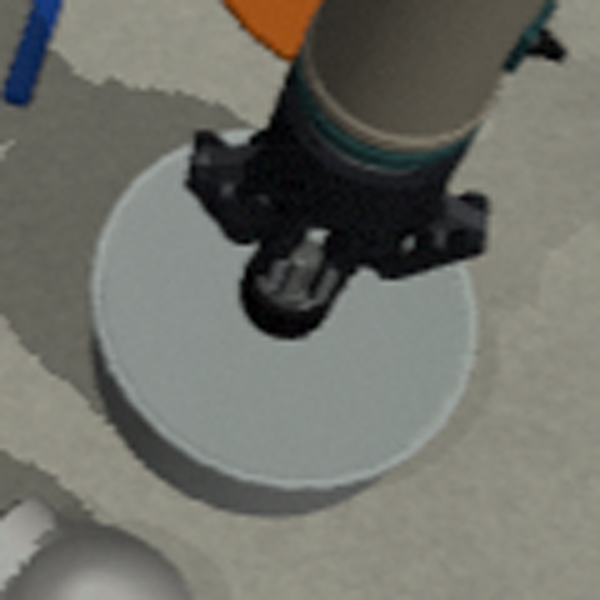

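Request:
send_rows(deltas=[{"dp": [0,0,-0.015],"rotation": [0,0,0]},{"dp": [0,0,-0.03],"rotation": [0,0,0]},{"dp": [0,0,-0.045],"rotation": [0,0,0]},{"dp": [0,0,-0.06],"rotation": [0,0,0]},{"dp": [0,0,-0.06],"rotation": [0,0,0]}])

```text
clock: 16.68
position: [0.6114, 0.2156, 0.1235]
ee_rot: [0.0, 1.0, 0.0, -0.0]
contact_force: [0.5, -0.5, -4.1]
width: 0.0139
```

Request:
send_rows(deltas=[{"dp": [0,0,-0.01],"rotation": [0,0,0]},{"dp": [0,0,-0.02],"rotation": [0,0,0]},{"dp": [0,0,-0.02],"rotation": [0,0,0]}])

```text
clock: 16.93
position: [0.6115, 0.2156, 0.1212]
ee_rot: [0.0, 1.0, 0.0, -0.0]
contact_force: [-0.2, -0.3, -4.6]
width: 0.0139
```

Plug is below the rim with no contact. Continue.

Request:
send_rows(deltas=[{"dp": [0,0,-0.008],"rotation": [0,0,0]},{"dp": [0,0,-0.016],"rotation": [0,0,0]},{"dp": [0,0,-0.016],"rotation": [0,0,0]}])

```text
clock: 17.18
position: [0.6115, 0.2156, 0.1193]
ee_rot: [0.0, 1.0, 0.0, -0.0]
contact_force: [0.2, 0.2, -4.6]
width: 0.0138
```

Request:
send_rows(deltas=[{"dp": [0,0,-0.008],"rotation": [0,0,0]},{"dp": [0,0,-0.012],"rotation": [0,0,0]},{"dp": [0,0,-0.012],"rotation": [0,0,0]}])

```text
clock: 17.43
position: [0.6117, 0.2157, 0.1185]
ee_rot: [0.0, 1.0, 0.0, 0.0]
contact_force: [-1.2, -0.4, -0.9]
width: 0.0134
```

Request:
send_rows(deltas=[{"dp": [0,0,-0.006],"rotation": [0,0,0]},{"dp": [0,0,-0.006],"rotation": [0,0,0]},{"dp": [0,0,-0.006],"rotation": [0,0,0]}])

```text
clock: 17.68
position: [0.6118, 0.2157, 0.1185]
ee_rot: [-0.0, 1.0, 0.0, 0.0]
contact_force: [-2.6, -1.1, 5.3]
width: 0.0135
```

Request:
send_rows(deltas=[{"dp": [0,0,0.006],"rotation": [0,0,0]},{"dp": [0,0,0.006],"rotation": [0,0,0]},{"dp": [0,0,0.006],"rotation": [0,0,0]},{"dp": [0,0,0.006],"rotation": [0,0,0]},{"dp": [0,0,0.006],"rotation": [0,0,0]},{"dp": [0,0,0.1],"rotation": [0,0,0]},{"dp": [0,0,0.25],"rotation": [0,0,0]},{"dp": [0,0,0.45],"rotation": [0,0,0]},{"dp": [0,0,0.6],"rotation": [0,0,0]},{"dp": [0,0,0.7],"rotation": [0,0,0]},{"dp": [0,0,0.7],"rotation": [0,0,0]}], fingers=0)

```text
clock: 18.6
position: [0.6136, 0.2162, 0.2057]
ee_rot: [-0.001, 1.0, 0.0, 0.004]
contact_force: [0.6, -0.4, 0.3]
width: 0.0429
```

Run:
```python
from h import *
import pickle
s=monitor.get_state(); print(s['position'],s['ee_rot'],s['width'],s['contact_force'],s['moment'])
p=eyes.get_image('wrist'); save(p,'wrist14.png'); pickle.dump(p,open('wrist14.pkl','wb')); W=fcloud(p)
s=reg(W,[245,185,290,245],.117,.135); print('stem',circ(s),s.mean(0),len(s))
k=reg(W,[225,155,297,240],.091,.101); print('collar',circ(k),len(k))
q=W[80:170,150:365].reshape(-1,3); q=q[np.abs(q[:,2]-.070)<.012]; print('plate z',np.median(q[:,2]),np.linalg.lstsq(np.c_[q[:,:2],np.ones(len(q))],q[:,2],rcond=None)[0])
p=eyes.get_image('scene'); pickle.dump(p,open('scene14.pkl','wb')); c=cv2.cvtColor(p['color'],cv2.COLOR_RGB2BGR)[190:310,280:400]; cv2.imwrite('pics/scene14.png',cv2.resize(c,None,fx=5,fy=5,interpolation=cv2.INTER_CUBIC))
```

```text
[0.61358526 0.21616351 0.20565519] [-8.07907965e-04  9.99993009e-01  4.39600262e-04  3.62432428e-03] 0.04290846959872039 [ 0.58123854 -0.36997729  0.29831631] [0.01770156 0.0136407  0.01506877]
stem (array([0.61111416, 0.21624246]), np.float64(0.005580766887968965)) [0.61151469 0.21621683 0.12370632] 362
collar (array([0.61026473, 0.21553482]), np.float64(0.01861081909878171)) 955
plate z 0.07048433872342386 [-0.00316132  0.00044568  0.07249846]
```

View pics/wrist14.png

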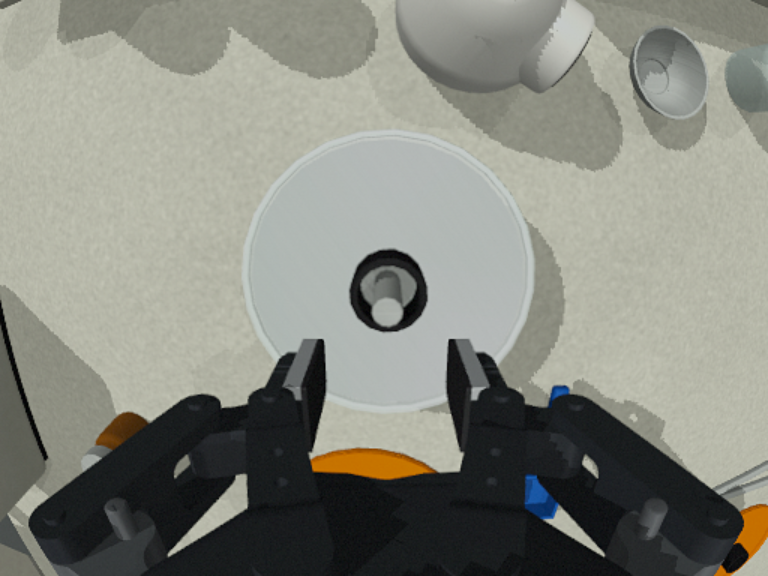

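View pics/scene14.png

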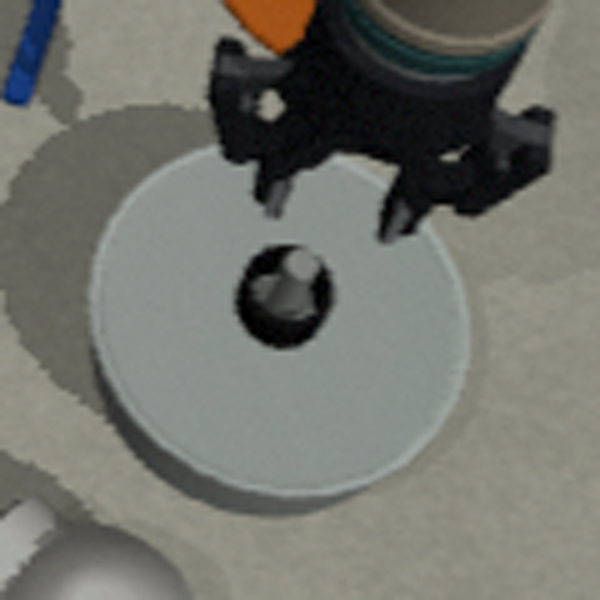

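Request:
send_rows(deltas=[{"dp": [0,0,0],"rotation": [0,0,0]},{"dp": [0,0,-0.1],"rotation": [0,0,0]},{"dp": [0,0,-0.2],"rotation": [0,0,0]},{"dp": [0,0,-0.3],"rotation": [0,0,0]},{"dp": [0,0,-0.38],"rotation": [0,0,0]},{"dp": [0,0,-0.4],"rotation": [0,0,0]},{"dp": [0,0,-0.4],"rotation": [0,0,0]},{"dp": [0,0,-0.4],"rotation": [0,0,0]}], fingers=-1)

```text
clock: 19.37
position: [0.6117, 0.2157, 0.1532]
ee_rot: [0.0, 1.0, 0.0, -0.0]
contact_force: [-0.1, -0.2, 0.0]
width: 0.0852
```

Run:
```python
from h import *
import pickle
s=monitor.get_state(); print(s['position'],s['ee_rot'],s['width'],s['contact_force'],s['moment'])
p=eyes.get_image('wrist'); save(p,'wrist15.png'); pickle.dump(p,open('wrist15.pkl','wb')); W=fcloud(p)
s=reg(W,[235,195,290,275],.117,.135); print('stem',circ(s),s.mean(0),len(s))
k=reg(W,[215,155,305,260],.091,.101); print('collar',circ(k),len(k))
```

```text
[0.61171882 0.21567889 0.15321276] [ 7.58206956e-05  9.99999900e-01  4.10001496e-04 -1.59808902e-04] 0.08521694770632887 [-0.06576803 -0.18058794  0.03936764] [-0.0244793  -0.01826803  0.01289885]
stem (array([0.61091296, 0.21617371]), np.float64(0.0056960654285091545)) [0.6114442  0.21616781 0.12368457] 621
collar (array([0.61020629, 0.21550913]), np.float64(0.01866198397266797)) 1426
```

View pics/wrist15.png

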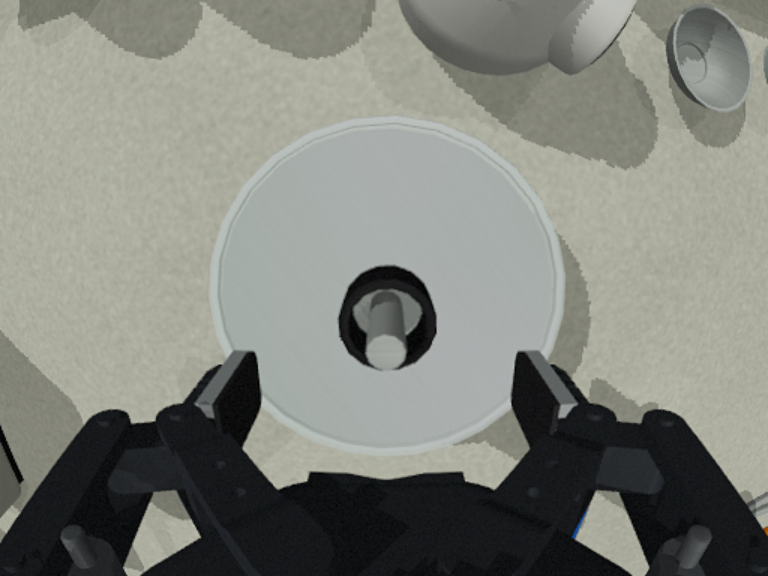

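Request:
send_rows(deltas=[{"dp": [-0.007,0,-0.08],"rotation": [0,0,0]},{"dp": [-0.007,0,-0.16],"rotation": [0,0,0]},{"dp": [-0.007,0,-0.25],"rotation": [0,0,0]},{"dp": [-0.007,0,-0.34],"rotation": [0,0,0]},{"dp": [-0.007,0,-0.42],"rotation": [0,0,0]},{"dp": [-0.007,0,-0.47],"rotation": [0,0,0]},{"dp": [-0.007,0,-0.5],"rotation": [0,0,0]},{"dp": [-0.007,0,-0.51],"rotation": [0,0,0]},{"dp": [-0.007,0,-0.51],"rotation": [0,0,0]}])

```text
clock: 20.17
position: [0.6108, 0.2157, 0.0918]
ee_rot: [0.0, 1.0, 0.0, -0.0]
contact_force: [0.3, 0.1, -0.4]
width: 0.0853
```

Run:
```python
from h import *
s=monitor.get_state(); print(s['position'],s['ee_rot'],s['width'],s['contact_force'],s['moment'])
p=eyes.get_image('wrist'); save(p,'wrist16.png')
```

```text
[0.61082803 0.21567687 0.09184309] [ 7.55072550e-05  9.99999908e-01  3.93037541e-04 -1.55382038e-04] 0.08528078277656832 [ 0.30345262  0.13573579 -0.4217877 ] [0.02016417 0.01749763 0.06581398]
```

View pics/wrist16.png

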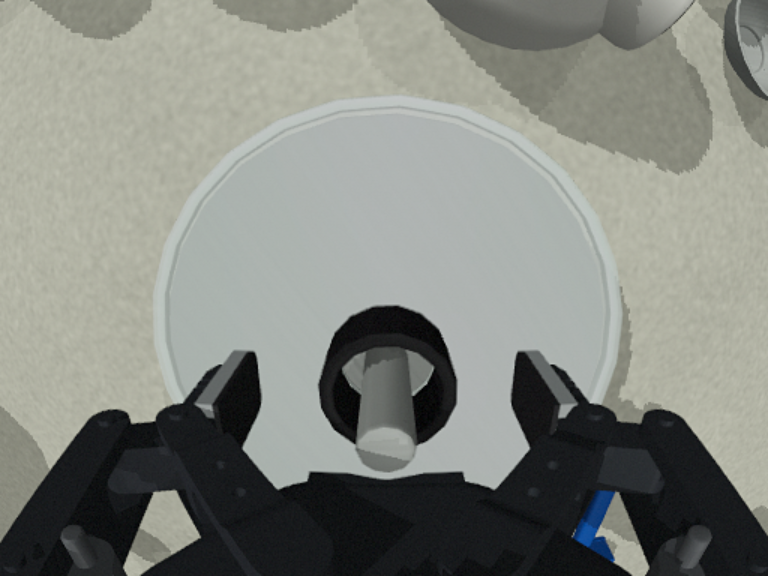

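Request:
send_rows(deltas=[{"dp": [0,0,0],"rotation": [0,0,0]},{"dp": [0,0,0],"rotation": [0,0,0]},{"dp": [0,0,0],"rotation": [0,0,0]},{"dp": [0,0,0],"rotation": [0,0,0]},{"dp": [0,0,0],"rotation": [0,0,0]},{"dp": [0,0,0],"rotation": [0,0,0]},{"dp": [0,0,0],"rotation": [0,0,0]}], fingers=1, grip_force=50)

```text
clock: 20.8
position: [0.6113, 0.2157, 0.0929]
ee_rot: [-0.0, 1.0, 0.0, 0.001]
contact_force: [0.6, 0.3, 4.1]
width: 0.0415
```

Run:
```python
from h import *
s=monitor.get_state(); print(s['position'],s['ee_rot'],s['width'],s['contact_force'],s['moment'])
p=eyes.get_image('wrist'); save(p,'wrist17.png')
```

```text
[0.6112859  0.21574098 0.09290819] [-9.56196827e-05  9.99999659e-01  4.06730804e-04  7.11760796e-04] 0.04150408405691314 [0.64646268 0.32107106 4.10475961] [-0.02777487  0.0364224  -0.0312669 ]
```

View pics/wrist17.png

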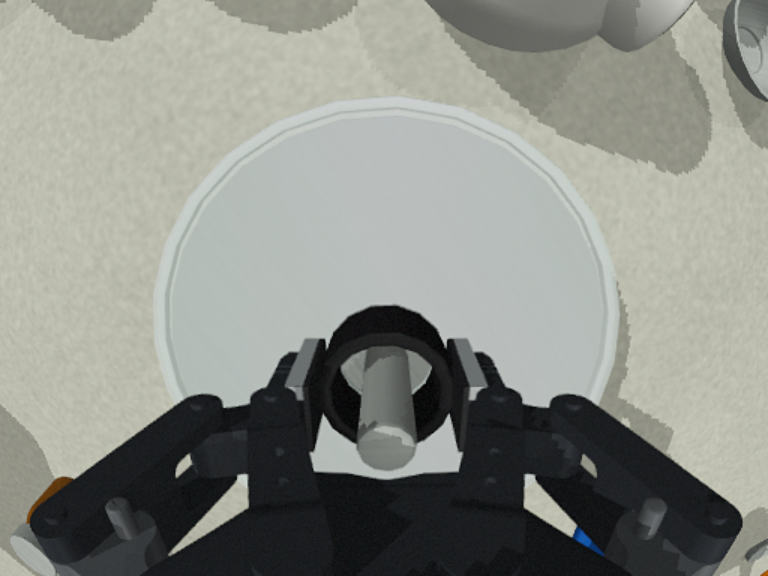

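Request:
send_rows(deltas=[{"dp": [0,0,0.02],"rotation": [0,0,0]},{"dp": [0,0,0.04],"rotation": [0,0,0]},{"dp": [0,0,0.07],"rotation": [0,0,0]},{"dp": [0,0,0.11],"rotation": [0,0,0]},{"dp": [0,0,0.16],"rotation": [0,0,0]},{"dp": [0,0,0.2],"rotation": [0,0,0]},{"dp": [0,0,0.2],"rotation": [0,0,0]},{"dp": [0,0,0.2],"rotation": [0,0,0]}])

```text
clock: 21.52
position: [0.6111, 0.2157, 0.1168]
ee_rot: [-0.0, 1.0, 0.0, 0.001]
contact_force: [0.1, -0.3, -1.4]
width: 0.0417
```

Run:
```python
from h import *
s=monitor.get_state(); print(s['position'],s['ee_rot'],s['width'],s['contact_force'],s['moment'])
p=eyes.get_image('wrist'); save(p,'wrist18.png'); W=fcloud(p)
q=W[75:195,130:385].reshape(-1,3); q=q[np.abs(q[:,2]-.093)<.02]; print('plate',np.median(q[:,2]),np.linalg.lstsq(np.c_[q[:,:2],np.ones(len(q))],q[:,2],rcond=None)[0])
p=eyes.get_image('scene'); c=cv2.cvtColor(p['color'],cv2.COLOR_RGB2BGR)[190:310,280:400]; cv2.imwrite('pics/scene18.png',cv2.resize(c,None,fx=5,fy=5,interpolation=cv2.INTER_CUBIC))
```

```text
[0.61112798 0.21573393 0.11679802] [-1.01241130e-04  9.99999753e-01  3.85238045e-04  5.78712595e-04] 0.04170869071829935 [ 0.13580852 -0.26118105 -1.40254589] [0.06039775 0.00523386 0.07249573]
plate 0.09435086642248913 [-0.00031254  0.00031835  0.09448896]
```

View pics/wrist18.png

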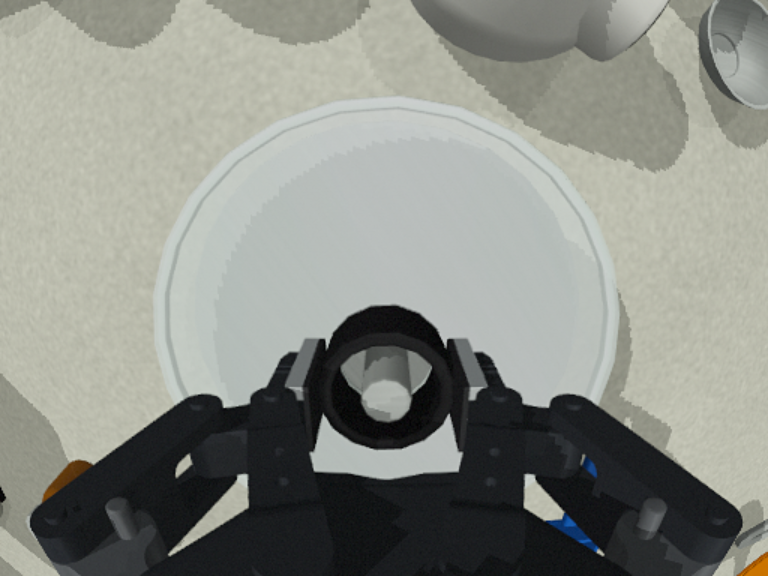

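View pics/scene18.png

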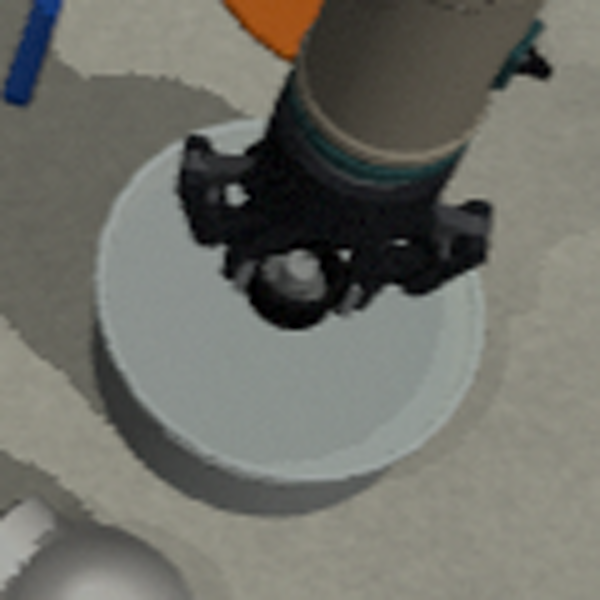

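Request:
send_rows(deltas=[{"dp": [0,0,0.05],"rotation": [0,0,0]},{"dp": [0,0,0.12],"rotation": [0,0,0]},{"dp": [0,0,0.22],"rotation": [0,0,0]},{"dp": [0,0,0.35],"rotation": [0,0,0]},{"dp": [0,0,0.5],"rotation": [0,0,0]},{"dp": [0,0,0.65],"rotation": [0,0,0]},{"dp": [0,0,0.8],"rotation": [0,0,0]},{"dp": [0,0,0.9],"rotation": [0,0,0]},{"dp": [0,0,0.97],"rotation": [0,0,0]},{"dp": [0,0,1],"rotation": [0,0,0]},{"dp": [0,0,1],"rotation": [0,0,0]},{"dp": [0,0,1],"rotation": [0,0,0]}])

```text
clock: 22.62
position: [0.6105, 0.2155, 0.2357]
ee_rot: [0.0, 1.0, 0.0, -0.0]
contact_force: [0.6, 0.7, -3.1]
width: 0.0414
```

Request:
send_rows(deltas=[{"dp": [0,0,0.05],"rotation": [0,0,0]},{"dp": [0,0,0.1],"rotation": [0,0,0]},{"dp": [0,0,0.15],"rotation": [0,0,0]},{"dp": [0,0,0.15],"rotation": [0,0,0]},{"dp": [0,0,0.15],"rotation": [0,0,0]},{"dp": [0,0,0.15],"rotation": [0,0,0]},{"dp": [0,0,0.15],"rotation": [0,0,0]}])

```text
clock: 23.2
position: [0.6106, 0.2156, 0.2539]
ee_rot: [0.0, 1.0, 0.0, -0.0]
contact_force: [-0.1, -0.1, -1.5]
width: 0.0417
```

Run:
```python
from h import *
s=monitor.get_state(); print(s['position'],s['ee_rot'],s['width'],s['contact_force'],s['moment'],np.abs(s['qd']).max())
p=eyes.get_image('wrist'); save(p,'wrist19.png'); W=fcloud(p)
z=s['position'][2]-.0225
q=W[75:195,130:385].reshape(-1,3); q=q[np.abs(q[:,2]-z)<.02]; print('plate',z,np.median(q[:,2]),np.linalg.lstsq(np.c_[q[:,:2],np.ones(len(q))],q[:,2],rcond=None)[0])
p=eyes.get_image('scene'); save(p,'scene19.png'); 
c=cv2.cvtColor(p['color'],cv2.COLOR_RGB2BGR)[170:310,260:400]; cv2.imwrite('pics/scene19c.png',cv2.resize(c,None,fx=4,fy=4,interpolation=cv2.INTER_CUBIC))
p=eyes.get_image('top'); save(p,'top19.png')
```

```text
[0.61060064 0.21559977 0.25387004] [ 1.19006087e-04  9.99999869e-01  3.93994330e-04 -3.05773204e-04] 0.04170263755726997 [-0.14234142 -0.12938369 -1.46179468] [-0.01641082  0.01821673  0.01145513] 0.0019349074267265938
plate 0.2313700403955263 0.2313338354033097 [-2.62833263e-03 -1.34971025e-04  2.33105097e-01]
```

View pics/wrist19.png

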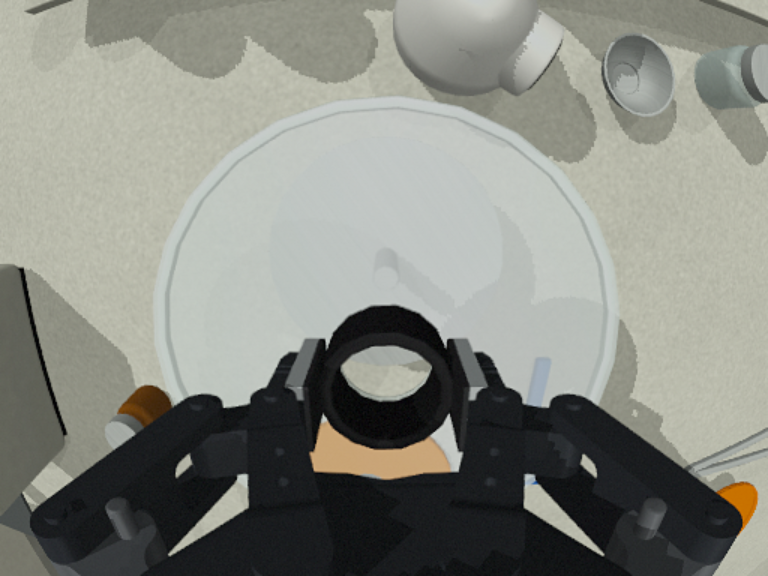

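View pics/scene19c.png

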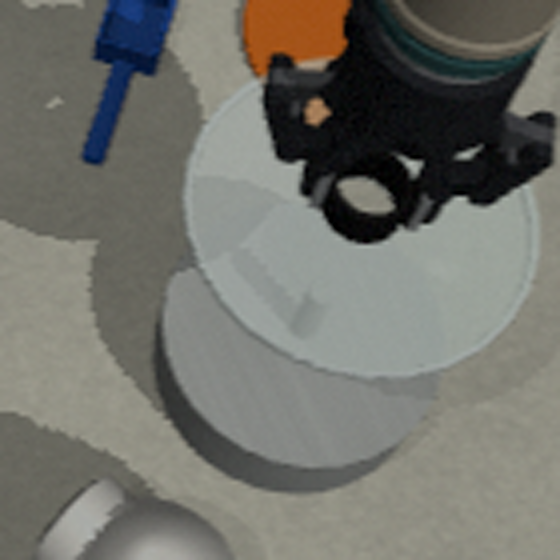

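View pics/top19.png

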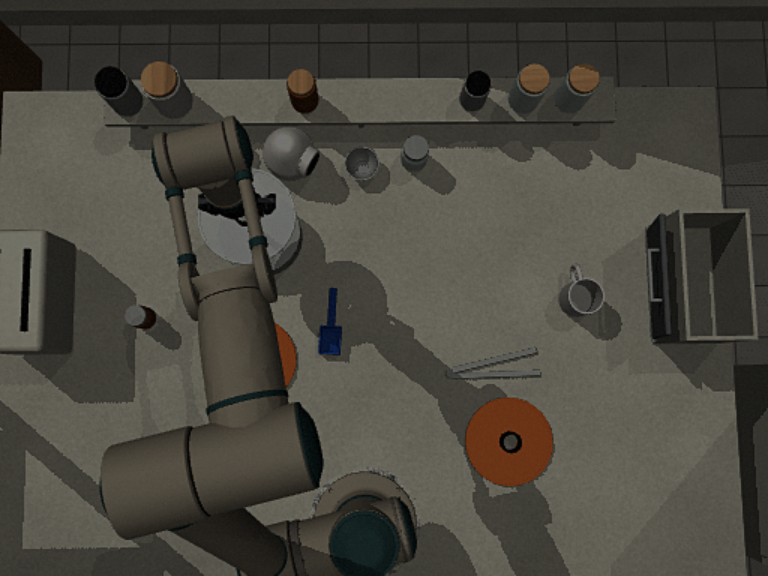

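Run:
```python
from h import *
s=monitor.get_state(); print(s['clock'],s['position'],s['width'],s['contact_force'])
print(manip.sign_off())
```

```text
23.35 [0.6106663  0.21562839 0.25385805] 0.04172565393894887 [-0.11205224 -0.30178068 -0.92877413]
the job is handed in; nothing more can be done
None
```

The job is done and handed in at 23.4 s, with the arm still holding the outer lid.

- **Leveller:** It lies flat and centred in the dabba's middle channel. The wrist picture after release showed it between the partitions.
- **Seating the lids:** I carried the nested lids by the stem and lowered them until they touched at a tool height of 0.1185 m, exactly the height expected for a full seat. After I let go of the stem, the outer lid's plate measured level at 70.5 mm, against 70 mm nominal.
- **Lifting the outer lid:** I gripped it by the collar and raised it straight up. The force reading was about -1.5 N, which matches the outer lid's weight alone.
- **Final checks:** The outer lid is level and still, with its plate top at 0.231 m. That puts its rim about 98 mm above the stem tip, against the 50 mm asked for. The scene and wrist pictures show the inner lid still seated with its stem upright, and the other things look untouched.

No check failed. The only oddity was that the gripper read about 1 to 2.5 mm less than the true widths of what it held, which did not affect the grasps.

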